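# Lay out turning blanks on the airing boards

### The job

Move the sanding block off the loose airing board into the tool tray, and slide the loose board up to the fixed one so that their open edges butt flush, with no gap and their ends level, before any blank goes onto it. Then spread the heap of octagonal maple blanks into one even layer over both boards: every blank resting on a board floor, about two fingers (25 mm) of clear air between neighbours, and at least one blank in each of the six fields marked by the white lines. Leave the boards butted and do not disturb the jar, the bridge blank or the finger plane.

Things in the scene. Friction and masses are not known exactly. Their poses are not given: they have to be found in the camera images.
- fixed_board: green-painted airing board with wooden rims that is screwed to the bench, 220 mm in x between its side rims, 180 mm in y; origin at the centre of its underside; floor 12 mm above the bench; wooden rims 10 mm wide and 6 mm above the floor along its near, far and left (+y) sides (the left rim takes 10 mm of the 180), open without a rim at its right (-y) side. Two white lines along y at x = +-37 mm divide it into three fields: near, middle, far
- fixed_seam (a point): middle of the open right edge of the fixed board, at floor height; axes as the board's, -y points out of the board toward the loose board
- loose_board: loose second green-painted airing board, 0.5 kg, stands on the bench to the right of the fixed one with a gap between; 220 mm in x between its rims, 160 mm in y; origin at the centre of its underside, floor 12 mm, same rims near, far and right (-y, within the 160), open at its left (+y) edge; two white lines at x = +-37 mm divide it into three fields too. Its axes are meant to lie parallel to the fixed board's
- loose_seam (a point): middle of the open left (+y) edge of the loose board, at floor height; it meets fixed_seam when the boards are butted
- loose_handle (a point): grip point of the dark wooden handle block on the right rim of the loose board: 60 mm long along the board's x, 16 mm thick along its y, its top 46 mm above the bench, this point 32 mm above the bench and 152 mm from the loose_seam point along -y. Pinch it across y to slide the board
- tool_till: shallow open wooden tool tray fixed on the bench at the left, 120 x 160 x 28 mm outside, walls 6 mm, inner floor about 6 mm up; origin at the centre of its underside
- sanding_block_c (a point): cork-coloured sanding block, 46 mm (its x) by 90 mm (its y) by 27 mm tall, 0.1 kg; point at its centre. It lies on the loose board at the start
- jar: varnish jar with black cap, 64 mm across, 76 mm tall, bystander; origin at its underside
- bridge: small violin bridge blank, 33 x 41 x 8 mm, bystander; origin at its underside
- plane: brass finger plane, 29 x 60 x 31 mm, bystander; origin at its underside
- blank_1_c (a point): octagonal maple turning blank (light wood prism, dark centre mark on top), 38 mm across flats, 41 mm across corners, 32 mm tall, 30 g; point at its very centre, 16 mm above its underside; z is its prism axis, x and y are square to flats (a flat every 45 degrees). At the start the blanks lie in a tight heap of one or two layers (a cross of five about 43 mm apart with others on top) on the fixed board. Some may be absent.
- blank_2_c (a point): octagonal maple turning blank (light wood prism, dark centre mark on top), 38 mm across flats, 41 mm across corners, 32 mm tall, 30 g; point at its very centre, 16 mm above its underside; z is its prism axis, x and y are square to flats (a flat every 45 degrees). At the start the blanks lie in a tight heap of one or two layers (a cross of five about 43 mm apart with others on top) on the fixed board. Some may be absent.
- blank_3_c (a point): octagonal maple turning blank (light wood prism, dark centre mark on top), 38 mm across flats, 41 mm across corners, 32 mm tall, 30 g; point at its very centre, 16 mm above its underside; z is its prism axis, x and y are square to flats (a flat every 45 degrees). At the start the blanks lie in a tight heap of one or two layers (a cross of five about 43 mm apart with others on top) on the fixed board. Some may be absent.
- blank_4_c (a point): octagonal maple turning blank (light wood prism, dark centre mark on top), 38 mm across flats, 41 mm across corners, 32 mm tall, 30 g; point at its very centre, 16 mm above its underside; z is its prism axis, x and y are square to flats (a flat every 45 degrees). At the start the blanks lie in a tight heap of one or two layers (a cross of five about 43 mm apart with others on top) on the fixed board. Some may be absent.
- blank_5_c (a point): octagonal maple turning blank (light wood prism, dark centre mark on top), 38 mm across flats, 41 mm across corners, 32 mm tall, 30 g; point at its very centre, 16 mm above its underside; z is its prism axis, x and y are square to flats (a flat every 45 degrees). At the start the blanks lie in a tight heap of one or two layers (a cross of five about 43 mm apart with others on top) on the fixed board. Some may be absent.
- blank_6_c (a point): octagonal maple turning blank (light wood prism, dark centre mark on top), 38 mm across flats, 41 mm across corners, 32 mm tall, 30 g; point at its very centre, 16 mm above its underside; z is its prism axis, x and y are square to flats (a flat every 45 degrees). At the start the blanks lie in a tight heap of one or two layers (a cross of five about 43 mm apart with others on top) on the fixed board. Some may be absent.
- blank_7_c (a point): octagonal maple turning blank (light wood prism, dark centre mark on top), 38 mm across flats, 41 mm across corners, 32 mm tall, 30 g; point at its very centre, 16 mm above its underside; z is its prism axis, x and y are square to flats (a flat every 45 degrees). At the start the blanks lie in a tight heap of one or two layers (a cross of five about 43 mm apart with others on top) on the fixed board. Some may be absent.
- blank_8_c (a point): octagonal maple turning blank (light wood prism, dark centre mark on top), 38 mm across flats, 41 mm across corners, 32 mm tall, 30 g; point at its very centre, 16 mm above its underside; z is its prism axis, x and y are square to flats (a flat every 45 degrees). At the start the blanks lie in a tight heap of one or two layers (a cross of five about 43 mm apart with others on top) on the fixed board. Some may be absent.
- blank_9_c (a point): octagonal maple turning blank (light wood prism, dark centre mark on top), 38 mm across flats, 41 mm across corners, 32 mm tall, 30 g; point at its very centre, 16 mm above its underside; z is its prism axis, x and y are square to flats (a flat every 45 degrees). At the start the blanks lie in a tight heap of one or two layers (a cross of five about 43 mm apart with others on top) on the fixed board. Some may be absent.
- blank_10_c (a point): octagonal maple turning blank (light wood prism, dark centre mark on top), 38 mm across flats, 41 mm across corners, 32 mm tall, 30 g; point at its very centre, 16 mm above its underside; z is its prism axis, x and y are square to flats (a flat every 45 degrees). At the start the blanks lie in a tight heap of one or two layers (a cross of five about 43 mm apart with others on top) on the fixed board. Some may be absent.

How it is judged:
By the outcome, as a careful person would: the job done as asked, in the order asked, and still so for the second after the job is handed in, with the robot touching nothing.
Of blank_6, blank_7, blank_8, blank_9, blank_10 only 2 to 5 are there at a start; the rules pass over those that are not, and their reading is None.
At some moment in a run one of sanding_block, blank_2, blank_3, blank_5 may be knocked a few centimetres aside while the robot is not near it.
Once in a run the grip may slacken for a moment while it holds something.
It also fails if it takes over 210 s, if anything falls off the work surface, if the arm or the gripper's body presses on something with over 40 N, if the wrist force passes 120 N, or if a joint passes its speed limit or range.

### The arm

A 7-joint arm with a two-finger parallel gripper is mounted at the origin on a cart in front of the work surface, level with it; the furniture and walls round the work are solid. World frame = base frame: x ahead of the robot, y to its left, z up, the work surface at z = 0. Lengths are in mm, angles in rad, forces in N, time in s.
With the tool pointing down it reaches from about 425 to 1025 mm from the base axis. Payload 3.6 kg.
Tool frame: the origin (TCP) lies at the very end of the fingers, on their centre line; the grasp point (between the pads) lies 19 mm behind it; z points along the fingers, y is the line along which they close (so a half turn about z gives the same grasp; the last joint's range is limited). The gripper opens to 85 mm and grips with 20 to 120 N. Pads are 22 mm wide; open, the fingers measure 114 mm over their backs; the gripper's body (76 mm by 85 mm) begins 54 mm behind the grasp point. The pads swing forward as they close: fully open they stand 13 mm farther back than shut.
Start: joints at [-1.341, 0.591, 0.048, 1.609, -0.033, 0.943, -0.034], TCP at [229.982, 687.559, 231.302] pointing down, gripper open.
Joint ranges: [-2.69, 2.69], [-0.47, 2.24], [-1.27, 1.36], [0.19, 2.51], [-1.53, 4.68], [0.08, 2.07], [-3.09, 3.09]. Speed limits (rad/s): [2.57, 2.57, 3.14, 3.14, 3.14, 3.14, 3.14].

### API

Orientations are given as a rotation vector (axis times angle).
In Python, from rig import state, cams, ctrl gives the robot as it stands.
- The arm moves only by the tool send_rows, never from a script. Its argument "deltas" is a list of rows, each a list of 5 numbers: the finger opening in mm, from 0 to 85.4, then the shift along the tool's x, y, z scaled (see below), then the turn about the tool's z scaled (see below). A call has 1 to 20 rows; each row shifts and turns the commanded pose from where the row before left it, along the tool's axes as they then stand; what a row does not reach is not made up. The controller multiplies each number of a shift by 0.2 m and each number of a turn by 60 degrees. A row lasts 1/10 s, in which the tool goes at most 50 mm and 8.59 degrees, less where a joint would pass 70% of its speed; a pose out of reach is approached as far as the arm can. A call with a number of a shift or a turn outside -1 to 1 is refused whole. A call with a gripper value outside its range is refused whole. The fingers move at their own pace and stop on an object; "squeeze" is the grip in N (left out, the last holds). Time passes only in rows, so rows that do not move let the fingers close. It gives the time, the measured TCP pose, the force, the opening and the grip force at its end, in the units of the state.
- state(): the state, without advancing time (a new reading comes with each control period).
- cams.camera(name): name is "scene" or "top" or "wrist"; returns the picture (420x560x3 uint8, blue, green, red); there is no depth.
- cams.camera_info(name): a dict with "K" (3x3 intrinsics, pixels), "R" (3x3) and "t" (3): a world point X has camera coordinates R X + t. Camera axes: x right, y down, z forward; pixel columns grow to the right and rows downward; lengths in mm; the calibration is good to about 2 mm. A picture is of the moment at which its call begins: read the wrist's pose just before it. camera_info takes no time and is no camera call; for the wrist camera it gives the pose at the moment of the call.
- ctrl.hand_in(): hands the job in; it is judged then, once.
Trained networks look in the newest picture that a camera, given by its name, has taken for a name from the list of things; names that differ only in an ending like _2 or _b are one class to them, and where a whole thing is asked for, a point or a joint stands for the part that bears it (a point fixed in the world has none). Each returns a list of dicts, best first, with "confidence" (0 to 1); they miss things now and then, are a little off and sometimes report something else, mostly with a low value. They report only what shows in the picture. A call takes as long as a camera call.
- cams.search_frame(camera, thing): "point" ([x, y, z] in mm, in world coordinates, good to about 4 mm: the middle of the surface that is visible of it).
The state is a dict: "clock": time; "joint_pos": joint angles; "qvel": joint speeds; "joint_torque": joint torques, N m; "eef_pos": TCP position; "tool_rot": TCP orientation; "force": force on the tool from outside, world axes, zero at the start; "moment": the same for the moment, N m; "grip_width": finger opening in mm; "grasp_force": force on a finger pad.
Only numpy, scipy, OpenCV 4.12 (cv2) and the standard library are available. Lean on these libraries where they do the work, as an engineer would, in place of code of your own. Each camera call takes 0.05 s, during which the arm holds its last target. There are 200 camera calls.

## Working session

There is one attempt and no reset: what is moved stays moved. The work goes in short steps, Python scripts to look and compute and a tool call to move; the robot and the scene stay as the last step left them, time stands still between calls to the robot, and variables do not carry over. Pictures are saved under pics/ and viewed, at most 14 in all, crops included, and the job is handed in when it is done.

Besides the shell and the picture viewer there is one more tool, called after ">>>" as a command line: name --pt "numbers of a row" for each row, then --argument value for the rest. send_rows: Moves the arm, as the interface text tells. Shifts and turns lie within -1 to 1; 1 stands for 0.2 m of shift or 60 degrees of turn. Its arguments: {"type":"object","properties":{"deltas":{"type":"array"},"squeeze":{"type":"number"}},"required":["deltas"]}

```bash
ls; mkdir -p pics
python3 - <<'E'
from rig import state,cams
import cv2
s=state(); print(s)
for n in ("top","scene"):
    cv2.imwrite(f"pics/{n}0.png",cams.camera(n)); i=cams.camera_info(n); print(n,i)
    for t in ["fixed_board","loose_board","loose_handle","tool_till","sanding_block_c","jar","bridge","plane","blank_1_c"]:
        print(t,[([round(float(v)) for v in d["point"]],round(d["confidence"],2)) for d in cams.search_frame(n,t)])
E
```

```text
pics
{'clock': 0.0, 'joint_pos': array([-1.34149035,  0.5921794 ,  0.04829824,  1.60987718, -0.03330851,
        0.94270466, -0.03370213]), 'qvel': array([-0.00022447,  0.00039855, -0.00162623,  0.0008384 ,  0.00155522,
       -0.00068283,  0.00140256]), 'joint_torque': array([ 3.48082431e-04, -5.48690701e+01,  1.54683966e+00, -1.98117149e+01,
        9.40240687e-03,  8.93367338e-03, -8.13056459e-06]), 'eef_pos': array([229.71018566, 686.73721323, 230.07690942]), 'tool_rot': array([-0.50470912, -3.10052701,  0.00369112]), 'force': array([0.44623561, 0.52644895, 0.0122666 ]), 'moment': array([-0.00103038,  0.0281142 , -0.01342703]), 'grasp_force': 0.0, 'grip_width': 85.06263809038452}
top {'K': array([[489.1105859 ,   0.        , 268.13656556],
       [  0.        , 489.1105859 , 209.40202021],
       [  0.        ,   0.        ,   1.        ]]), 'R': array([[ 0.00972518, -0.99994029, -0.00498377],
       [-0.98807322, -0.00884356, -0.15373061],
       [ 0.15367735,  0.00641939, -0.98810023]]), 't': array([ -31.34160492,  600.05336633, 1304.0539367 ])}
fixed_board [([562, 65, 12], 0.7
[... 485 characters left out ...]
478.90713165, 210.07680482],
       [  0.        ,   0.        ,   1.        ]]), 'R': array([[ 0.90282772, -0.42997729,  0.00465287],
       [-0.16704795, -0.36068192, -0.91760751],
       [ 0.39622859,  0.82766424, -0.39746046]]), 't': array([-530.11751996,  155.77571241, 1100.978912  ])}
fixed_board [([535, 21, 10], 0.7)]
loose_board [([549, -197, 13], 0.82), ([558, 18, 31], 0.69), ([531, 72, 62], 0.37), ([579, 102, 69], 0.16)]
loose_handle [([548, -195, 9], 0.94)]
tool_till [([513, 372, 9], 0.96)]
sanding_block_c [([560, 21, 63], 0.72), ([599, -161, 41], 0.66)]
jar [([609, -447, 48], 0.67), ([549, -197, 11], 0.2)]
bridge [([730, 332, 4], 0.61)]
plane [([490, -394, 10], 0.6)]
blank_1_c []
```

View pics/top0.png

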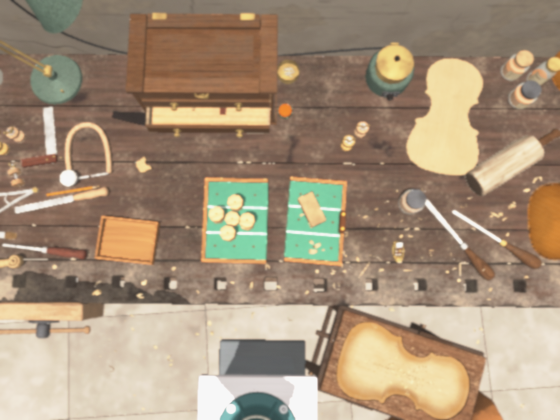

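View pics/scene0.png

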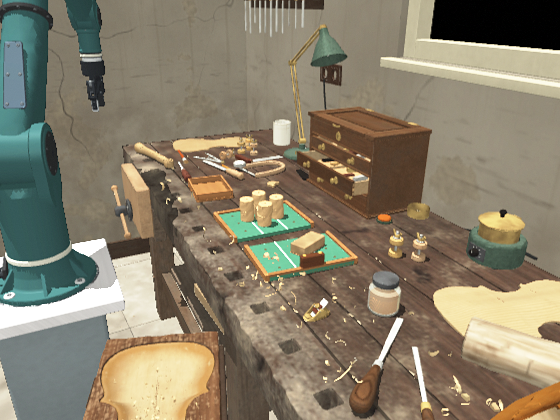

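The top view shows the fixed board at cols 203–268, rows 178–262, with a heap on it. The loose board is at cols 285–346, turned slightly, with the block at (312,208) and the handle on its right rim. The tray is at (127,240). Next I'll go above the boards for a wrist look.

```bash
cat > h.py <<'E'
import numpy as np, cv2, math
from scipy.spatial.transform import Rotation as Ro
from rig import state,cams
def pose():
    s=state(); R=Ro.from_rotvec(s["tool_rot"]).as_matrix()
    return np.array(s["eef_pos"]),R,math.degrees(math.atan2(R[1,0],R[0,0]))
class P:
    """chain of straight moves from the measured pose; a = heading of tool x, deg (180: closes along y)"""
    def __init__(s,n=0):
        s.p,R,s.a=pose(); s.p=s.p.copy(); print("at",s.p.round(1),round(s.a,1))
    def go(s,t,a=None,w=85,step=42,dwell=0):
        a=s.a if a is None else a
        da=(a-s.a+180)%360-180; t=np.array(t,float); d=t-s.p
        n=max(1,math.ceil(np.linalg.norm(d)/step),math.ceil(abs(da)/8.4))
        rows=[];p=s.p.copy();h=s.a
        for i in range(n):
            r=math.radians(h); X=np.array([math.cos(r),math.sin(r),0]);Y=np.array([math.sin(r),-math.cos(r),0]);Z=np.array([0,0,-1.])
            e=(t-p)/(n-i)
            q=[round(float(e@v)/200,3) for v in (X,Y,Z)]; u=round(-(s.a+da-h)/(n-i)/60,3)
            p=p+200*(q[0]*X+q[1]*Y+q[2]*Z); h-=60*u; rows.append([w]+q+[u])
        print(n,"rows:",str(rows).replace(" ",""))
        s.p=p;s.a=h; return s
def proj(n,X,info=None):
    i=info or cams.camera_info(n); c=np.array(i["R"])@np.array(X,float)+i["t"]; u=np.array(i["K"])@c; return u[:2]/u[2]
def unproj(n,uv,z,info=None):
    i=info or cams.camera_info(n); R=np.array(i["R"]); o=-R.T@np.array(i["t"]); d=R.T@np.linalg.solve(np.array(i["K"]),[uv[0],uv[1],1.])
    return o+d*(z-o[2])/d[2]
E
python3 - <<'E'
from h import *
i=cams.camera_info("wrist"); p,R,a=pose()
print(i["K"],"cam in tool",R.T@(-np.array(i["R"]).T@np.array(i["t"])-p), "R cam->tool",(R.T@np.array(i["R"]).T).round(2))
for n,uv in [("fixTL",(205,179)),("fixBR",(268,262)),("looTL",(290,179)),("looTR",(347,181)),("looBR",(342,264)),("till",(127,240))]: print(n,unproj("top",uv,15).round())
P().go([520,-20,330],180)
E
```

```text
[[360.26613032   0.         274.83231257]
 [  0.         360.26613032 208.73980307]
 [  0.           0.           1.        ]] cam in tool [  66.87628034   -0.69121805 -142.74739083] R cam->tool [[ 0.   -0.96 -0.27]
 [ 1.    0.    0.  ]
 [-0.   -0.27  0.96]]
fixTL [691. 156.  15.]
fixBR [457. -27.  15.]
looTL [694. -87.  15.]
looTR [ 689. -249.   15.]
looBR [ 454. -232.   15.]
till [515. 369.  15.]
at [230.  687.6 231.3] 161.5
19 rows: [[85,-0.131,-0.152,-0.026,-0.016],[85,-0.129,-0.155,-0.026,-0.016],[85,-0.126,-0.157,-0.026,-0.016],[85,-0.124,-0.159,-0.026,-0.016],[85,-0.121,-0.161,-0.026,-0.016],[85,-0.118,-0.163,-0.026,-0.016],[85,-0.116,-0.165,-0.026,-0.016],[85,-0.113,-0.167,-0.026,-0.016],[85,-0.11,-0.168,-0.026,-0.016],[85,-0.107,-0.17,-0.026,-0.016],[85,-0.104,-0.172,-0.026,-0.016],[85,-0.101,-0.174,-0.026,-0.017],[85,-0.098,-0.176,-0.026,-0.016],[85,-0.095,-0.177,-0.026,-0.017],[85,-0.092,-0.179,-0.026,-0.016],[85,-0.089,-0.18,-0.026,-0.017],[85,-0.086,-0.182,-0.026,-0.016],[85,-0.083,-0.184,-0.026,-0.017],[85,-0.08,-0.185,-0.025,-0.016]]
```

>>> send_rows --pt "85 -0.131 -0.152 -0.026 -0.016" --pt "85 -0.129 -0.155 -0.026 -0.016" --pt "85 -0.126 -0.157 -0.026 -0.016" --pt "85 -0.124 -0.159 -0.026 -0.016" --pt "85 -0.121 -0.161 -0.026 -0.016" --pt "85 -0.118 -0.163 -0.026 -0.016" --pt "85 -0.116 -0.165 -0.026 -0.016" --pt "85 -0.113 -0.167 -0.026 -0.016" --pt "85 -0.11 -0.168 -0.026 -0.016" --pt "85 -0.107 -0.17 -0.026 -0.016" --pt "85 -0.104 -0.172 -0.026 -0.016" --pt "85 -0.101 -0.174 -0.026 -0.017" --pt "85 -0.098 -0.176 -0.026 -0.016" --pt "85 -0.095 -0.177 -0.026 -0.017" --pt "85 -0.092 -0.179 -0.026 -0.016" --pt "85 -0.089 -0.18 -0.026 -0.017" --pt "85 -0.086 -0.182 -0.026 -0.016" --pt "85 -0.083 -0.184 -0.026 -0.017" --pt "85 -0.08 -0.185 -0.025 -0.016" --pt "85 0 0 0 0"

```text
clock: 3.0
eef_pos: [522.2, -26.9, 331.3]
tool_rot: [0.016, 3.137, -0.005]
force: [-0.5, -0.9, -0.2]
grip_width: 84.8
grasp_force: 0.0
```

>>> send_rows --pt "85 0 0 0 0" --pt "85 0 0 0 0"

```text
clock: 3.2
eef_pos: [519.6, -18.9, 329.7]
tool_rot: [0.002, -3.141, -0.001]
force: [0.9, 1.4, -0.3]
grip_width: 85.0
grasp_force: 0.0
```

Run:
```python
from h import *
print(pose()); i=cams.camera_info("wrist"); im=cams.camera("wrist")
cv2.imwrite("pics/w1raw.png",im); np.save("w1.npy",np.array([np.array(i["K"]),np.array(i["R"]),np.tile(i["t"],(3,1))]))
for t in ["blank_1_c","sanding_block_c","loose_handle","tool_till","fixed_board","loose_board"]:
    print(t,[([round(float(v)) for v in d["point"]],round(d["confidence"],2)) for d in cams.search_frame("wrist",t)])
cv2.imwrite("pics/w1.png",cv2.resize(im[40:400,40:560],None,fx=1.538,fy=1.538,interpolation=cv2.INTER_CUBIC))
```

```text
(array([519.55737004, -18.85740546, 329.65080675]), array([[-9.99998792e-01, -1.32193659e-03, -8.17250704e-04],
       [-1.32255068e-03,  9.99998843e-01,  7.51323132e-04],
       [ 8.16256557e-04,  7.52403080e-04, -9.99999384e-01]]), -179.92422338052057)
blank_1_c [([572, 68, 44], 0.67), ([598, -146, 41], 0.59)]
sanding_block_c [([601, -143, 40], 0.96)]
loose_handle [([549, -162, 14], 0.93)]
tool_till [([519, 315, 6], 0.94)]
fixed_board [([539, 56, 7], 0.74), ([614, 69, 74], 0.44)]
loose_board [([569, 103, 28], 0.74), ([548, -160, 12], 0.7), ([526, 69, 27], 0.49)]
```

View pics/w1.png

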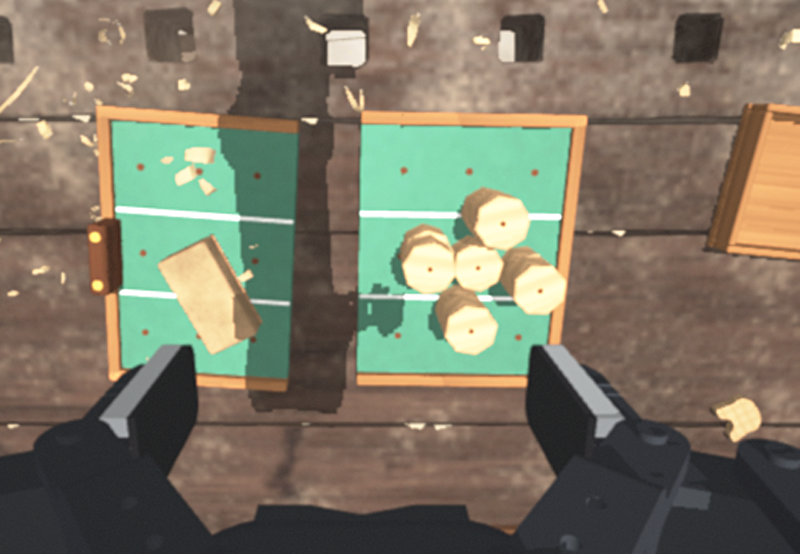

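The wrist crop (image right = +y, down = +x) shows four blanks around one in the centre. The marks are at (503,224), (430,269), (478,268), (540,291) and (468,320), and the outer ones look stacked. The sanding block is at (210,295), the handle at (104,256) and the tray at the right. I'll measure the boards from the green mask and the blank heights from two views.

```bash
cat >> h.py <<'E'
def boards(im,info,n="wrist",z=12):
    """floor rectangles: centre, size, yaw; sorted by y (loose first)"""
    g=cv2.inRange(cv2.cvtColor(im,cv2.COLOR_BGR2HSV),(65,60,40),(95,255,255))
    g=cv2.morphologyEx(g,cv2.MORPH_OPEN,np.ones((3,3)))
    cs=cv2.findContours(g,cv2.RETR_EXTERNAL,cv2.CHAIN_APPROX_NONE)[0]
    out=[]
    for c in cs:
        if cv2.contourArea(c)<3000: continue
        w=np.array([unproj(n,q[0],z,info)[:2] for q in c],np.float32)
        (cx,cy),(a,b),th=cv2.minAreaRect(w)
        while th>45: th-=90;a,b=b,a
        out.append((round(cx,1),round(cy,1),round(a,1),round(b,1),round(th,2)))
    return sorted(out,key=lambda r:r[1])
def tri(*obs):
    """least-squares point from (camera name, pixel, info)"""
    A=np.zeros((3,3));B=np.zeros(3);L=[]
    for n,uv,i in obs:
        o=unproj(n,uv,1000.,i) if False else -np.array(i["R"]).T@np.array(i["t"]); d=unproj(n,uv,0.,i)-o; d/=np.linalg.norm(d)
        M=np.eye(3)-np.outer(d,d); A+=M;B+=M@o; L.append((M,o))
    X=np.linalg.solve(A,B); return X,max(np.linalg.norm(M@(X-o)) for M,o in L)
E
python3 - <<'E'
from h import *
a=np.load("w1.npy"); w=dict(K=a[0],R=a[1],t=a[2][0]); T=cams.camera_info("top")
iw=cv2.imread("pics/w1raw.png"); it=cv2.imread("pics/top0.png")
print("wrist",boards(iw,w)); print("top",boards(it,T,"top"))
f=lambda u,v:(40+u/1.538,40+v/1.538)
for c,t in [((503,224),(228,233)),((430,269),(247,221)),((478,268),(232,217)),((540,291),(216,213)),((468,320),(235,201))]:
    print(c,tri(("wrist",f(*c),w),("top",t,T)), unproj("wrist",f(*c),76,w).round(1),unproj("top",t,76,T).round(1),unproj("wrist",f(*c),44,w).round(1),unproj("top",t,44,T).round(1))
print("block",[unproj("wrist",f(*c),39,w).round() for c in [(160,262),(212,236),(213,353),(250,318)]])
print("handle",[unproj("wrist",f(*c),46,w).round() for c in [(90,220),(90,292),(106,221),(106,293)]])
print("till",[unproj("wrist",f(*c),28,w).round() for c in [(748,105),(722,248)]], "till top",[unproj("top",c,28,T).round() for c in [(101,216),(160,220),(155,264),(97,258)]])
# zoomed top crop
cv2.imwrite("pics/tz.png",cv2.resize(it[165:275,85:360],(800,320),interpolation=cv2.INTER_CUBIC))
E
```

```text
wrist [(651.0, -159.2, 69.7, 151.0, -3.99), (576.6, -153.6, 67.8, 150.7, -4.1), (502.4, -148.3, 69.7, 150.9, -4.28), (650.6, 62.2, 69.1, 170.3, -0.91), (501.6, 64.4, 69.8, 170.7, -0.95)]
top []
(503, 224) (array([529.02230517,  78.67338704,  98.38510624]), np.float64(0.7581220526851804)) [534.3  84.2  76. ] [530.7  81.   76. ] [540.9  92.5  44. ] [534.1  83.9  44. ]
(430, 269) (array([560.15021316,  28.8282099 , 104.03294488]), np.float64(0.44466688269113924)) [568.6  32.1  76. ] [563.6  30.6  76. ] [577.9  36.3  44. ] [567.8  32.2  44. ]
(478, 268) (array([578.18475388,  74.63024923,  42.20345422]), np.float64(0.924497352905161)) [567.7  67.8  76. ] [574.1  71.2  76. ] [577.   74.9  44. ] [578.6  73.8  44. ]
(540, 291) (array([583.97225086, 113.98888356,  80.98988437]), np.float64(0.10836533034773876)) [585.7 115.6  76. ] [584.6 114.6  76. ] [596.5 126.5  44. ] [589.3 118.3  44. ]
(468, 320) (array([622.60385978,  67.80333217,  44.07761942]), np.float64(1.6094237977617536)) [609.2  62.6  76. ] [617.9  64.   76. ] [621.8  69.2  44. ] [623.4  66.4  44. ]
block [array([ 574., -183.,   39.]), array([ 552., -139.,   39.]), array([ 654., -145.,   39.]), array([ 622., -112.,   39.])]
handle [array([ 538., -231.,   46.]), array([ 597., -239.,   46.]), array([ 538., -219.,   46.]), array([ 598., -226.,   46.])]
till [array([450., 280.,  28.]), array([564., 279.,  28.])] till top [array([580., 442.,  28.]), array([571., 276.,  28.]), array([448., 284.,  28.]), array([463., 446.,  28.])]
```

View pics/tz.png

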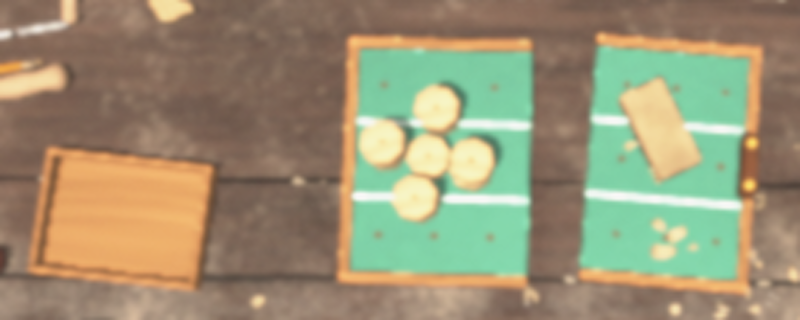

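The zoomed top view agrees with this. The centre and far blanks are single height (z≈43), and the near, left and right ones are two high, so there are 8 in total. The fixed board has yaw −0.9° and its seam is at about (574.8,−21.7). The loose board has yaw −4.2° and its seam is at about (582,−79). I'll take the sanding block first.

Run:
```python
from h import *
print(state()["joint_pos"].round(2))
P().go([602,-143,120],-154).go([602,-143,14],step=36)
```

```text
[-0.27  0.22  0.27  1.96 -0.07  0.96  1.6 ]
at [519.9 -19.5 329.9] -179.9
7 rows: [[85,-0.059,-0.088,0.15,-0.062],[85,-0.053,-0.092,0.15,-0.062],[85,-0.046,-0.095,0.15,-0.062],[85,-0.04,-0.098,0.15,-0.062],[85,-0.034,-0.1,0.15,-0.061],[85,-0.027,-0.103,0.15,-0.062],[85,-0.021,-0.104,0.149,-0.061]]
3 rows: [[85,-0.0,0.0,0.177,-0.0],[85,-0.0,0.0,0.177,-0.0],[85,-0.0,0.0,0.176,-0.0]]
```

>>> send_rows --pt "85 -0.059 -0.088 0.15 -0.062" --pt "85 -0.053 -0.092 0.15 -0.062" --pt "85 -0.046 -0.095 0.15 -0.062" --pt "85 -0.04 -0.098 0.15 -0.062" --pt "85 -0.034 -0.1 0.15 -0.061" --pt "85 -0.027 -0.103 0.15 -0.062" --pt "85 -0.021 -0.104 0.149 -0.061" --pt "85 0 0 0 0" --pt "85 0 0 0 0" --pt "85 0 0 0.177 0" --pt "85 0 0 0.177 0" --pt "85 0 0 0.176 0" --pt "85 0 0 0 0" --pt "20 0 0 0 0" --pt "20 0 0 0 0" --pt "20 0 0 0 0" --pt "20 0 0 0 0" --pt "20 0 0 0 0" --pt "20 0 0 0 0" --pt "20 0 0 0 0" --squeeze 50

```text
clock: 5.55
eef_pos: [604.1, -144.2, 16.9]
tool_rot: [-0.703, 3.057, -0.003]
force: [-0.3, -0.2, 7.4]
grip_width: 45.0
grasp_force: 52.8
```

Run:
```python
from h import *
s=state();print(s["clock"],s["grip_width"],s["grasp_force"],s["force"])
p=P(); p.go(p.p+[0,0,110],w=20).go([516,363,120],-94,w=20).go([516,363,28],w=20,step=30)
```

```text
5.55 44.96015385605585 52.751415967941284 [-0.32721845 -0.22724739  7.36006999]
at [ 604.1 -144.2   16.9] -154.1
3 rows: [[20,0.0,0.0,-0.183,-0.0],[20,0.0,0.0,-0.184,-0.0],[20,0.0,0.0,-0.183,-0.0]]
13 rows: [[20,-0.055,0.19,0.003,-0.077],[20,-0.07,0.185,0.003,-0.077],[20,-0.085,0.179,0.003,-0.077],[20,-0.099,0.172,0.003,-0.077],[20,-0.112,0.163,0.003,-0.077],[20,-0.125,0.154,0.002,-0.077],[20,-0.137,0.143,0.003,-0.077],[20,-0.148,0.131,0.002,-0.077],[20,-0.158,0.119,0.003,-0.077],[20,-0.167,0.106,0.002,-0.077],[20,-0.175,0.092,0.003,-0.077],[20,-0.182,0.078,0.002,-0.077],[20,-0.188,0.064,0.003,-0.078]]
4 rows: [[20,0.0,-0.0,0.115,-0.0],[20,0.0,-0.0,0.115,-0.0],[20,0.0,-0.0,0.115,-0.0],[20,0.0,-0.0,0.115,-0.0]]
```

>>> send_rows --pt "20 0 0 -0.183 0" --pt "20 0 0 -0.184 0" --pt "20 0 0 -0.183 0" --pt "20 -0.055 0.19 0.003 -0.077" --pt "20 -0.07 0.185 0.003 -0.077" --pt "20 -0.085 0.179 0.003 -0.077" --pt "20 -0.099 0.172 0.003 -0.077" --pt "20 -0.112 0.163 0.003 -0.077" --pt "20 -0.125 0.154 0.002 -0.077" --pt "20 -0.137 0.143 0.003 -0.077" --pt "20 -0.148 0.131 0.002 -0.077" --pt "20 -0.158 0.119 0.003 -0.077" --pt "20 -0.167 0.106 0.002 -0.077" --pt "20 -0.175 0.092 0.003 -0.077" --pt "20 -0.182 0.078 0.002 -0.077" --pt "20 -0.188 0.064 0.003 -0.078" --pt "20 0 0 0 0" --pt "20 0 0 0 0" --squeeze 60

```text
clock: 7.35
eef_pos: [513.3, 364.8, 118.1]
tool_rot: [-2.145, 2.294, 0.0]
force: [-0.5, -0.6, -0.5]
grip_width: 45.2
grasp_force: 63.1
```

Run:
```python
from h import *
s=state();print(s["clock"],s["grip_width"],s["grasp_force"],s["force"]); i=cams.camera_info("wrist")
cv2.imwrite("pics/t1.png",cams.camera("wrist"))
P().go([516,363,15],-94,w=20,step=30)
```

```text
7.35 45.19116664399177 63.137269020080566 [-0.50413181 -0.57600423 -0.53881563]
at [513.9 362.7 117.8] -94.0
4 rows: [[20,-0.001,-0.003,0.129,0.0],[20,-0.0,-0.002,0.128,0.0],[20,-0.001,-0.003,0.129,0.0],[20,-0.0,-0.002,0.128,0.0]]
```

View pics/t1.png

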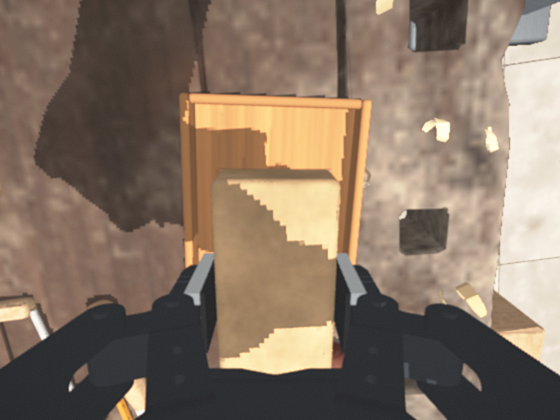

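The block hangs squarely over the tray (tray cols 182–370, block cols 215–337), so I'll lower it and release.

>>> send_rows --pt "20 0 -0.003 0.129 0" --pt "20 0 -0.002 0.128 0" --pt "20 0 -0.003 0.129 0" --pt "20 0 -0.002 0.128 0" --pt "20 0 0 0 0" --pt "20 0 0 0 0" --pt "62 0 0 0 0" --pt "62 0 0 0 0" --pt "62 0 0 0 0" --pt "62 0 0 0 0" --pt "62 0 0 -0.15 0" --pt "62 0 0 -0.2 0" --pt "62 0 0 -0.2 0" --pt "62 0 0 0 0"

```text
clock: 8.8
eef_pos: [519.1, 366.0, 130.3]
tool_rot: [-2.135, 2.289, -0.001]
force: [0.5, 0.3, 0.2]
grip_width: 61.9
grasp_force: 0.0
```

Run:
```python
from h import *
s=state();print(s["clock"],s["grip_width"],s["grasp_force"],s["force"]); i=cams.camera_info("wrist"); cams.camera("wrist"); 
for t in ["sanding_block_c","tool_till"]: print(t,[([round(float(v)) for v in d["point"]],round(d["confidence"],2)) for d in cams.search_frame("wrist",t)])
p=P().go([571,-230.4,140],175.8,step=44)
```

```text
8.8 61.90090607370645 0.0 [0.46298564 0.29751439 0.24027197]
sanding_block_c [([515, 358, 37], 0.58)]
tool_till [([517, 362, 11], 0.98)]
at [515.4 362.9 124.2] -94.0
14 rows: [[85,0.21,-0.034,-0.006,0.107],[85,0.205,-0.058,-0.006,0.107],[85,0.197,-0.08,-0.006,0.107],[85,0.187,-0.102,-0.006,0.108],[85,0.174,-0.122,-0.005,0.107],[85,0.159,-0.141,-0.006,0.108],[85,0.143,-0.158,-0.005,0.107],[85,0.124,-0.173,-0.006,0.108],[85,0.104,-0.186,-0.005,0.107],[85,0.082,-0.196,-0.006,0.108],[85,0.059,-0.204,-0.005,0.107],[85,0.036,-0.21,-0.006,0.108],[85,0.012,-0.213,-0.005,0.107],[85,-0.011,-0.213,-0.006,0.108]]
```

>>> send_rows --pt "85 0.21 -0.034 -0.006 0.107" --pt "85 0.205 -0.058 -0.006 0.107" --pt "85 0.197 -0.08 -0.006 0.107" --pt "85 0.187 -0.102 -0.006 0.108" --pt "85 0.174 -0.122 -0.005 0.107" --pt "85 0.159 -0.141 -0.006 0.108" --pt "85 0.143 -0.158 -0.005 0.107" --pt "85 0.124 -0.173 -0.006 0.108" --pt "85 0.104 -0.186 -0.005 0.107" --pt "85 0.082 -0.196 -0.006 0.108" --pt "85 0.059 -0.204 -0.005 0.107" --pt "85 0.036 -0.21 -0.006 0.108" --pt "85 0.012 -0.213 -0.005 0.107" --pt "85 -0.011 -0.213 -0.006 0.108" --pt "85 0 0 0 0" --pt "85 0 0 0 0" --pt "85 0 0 0 0"

```text
clock: 10.65
eef_pos: [570.4, -228.2, 138.6]
tool_rot: [-0.112, -3.136, -0.003]
force: [-0.5, 1.0, -0.3]
grip_width: 85.2
grasp_force: 0.0
```

Run:
```python
from h import *
i=cams.camera_info("wrist"); im=cams.camera("wrist"); cv2.imwrite("pics/hd.png",im); print(boards(im,i))
a=dict(K=0)
for t in ["loose_handle"]: print(t,[([round(float(v)) for v in d["point"]],round(d["confidence"],2)) for d in cams.search_frame("wrist",t)])
P().go([571,-230.4,20],175.8)
for q in [(541,-228.5,46),(601,-232.5,46)]: print(proj("wrist",q,i))
```

```text
[(650.1, -158.9, 69.1, 148.8, -4.14), (576.5, -153.6, 68.3, 149.0, -4.11), (502.0, -148.3, 70.7, 149.0, -4.11), (577.5, -27.3, 219.3, 32.1, 7.6)]
loose_handle []
at [ 570.9 -227.9  139.2] 176.0
3 rows: [[85,-0.0,-0.004,0.199,0.001],[85,-0.001,-0.004,0.198,0.001],[85,-0.0,-0.005,0.199,0.001]]
[272.01028467 169.60419597]
[272.60730726 254.7174487 ]
```

View pics/hd.png

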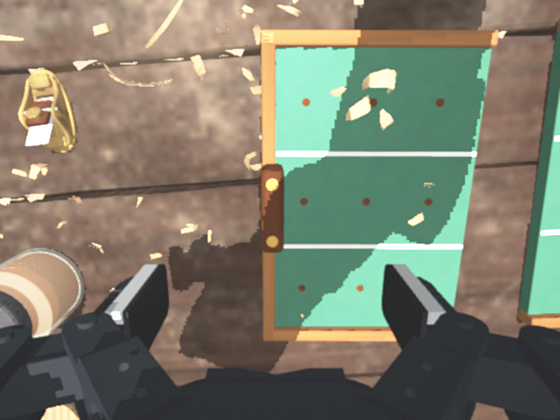

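The handle shows at cols 262–284, rows 165–250, within 4 px of the prediction, and it is clear of the plane (47,110) and the jar. I'll descend and pinch it.

>>> send_rows --pt "85 0 -0.004 0.199 0.001" --pt "85 -0.001 -0.004 0.198 0.001" --pt "85 0 -0.005 0.199 0.001" --pt "85 0 0 0 0" --pt "85 0 0 0 0" --pt "5 0 0 0 0" --pt "5 0 0 0 0" --pt "5 0 0 0 0" --pt "5 0 0 0 0" --pt "5 0 0 0 0" --pt "5 0 0 0 0" --pt "5 0 0 0 0" --pt "5 0 0 0 0" --squeeze 80

```text
clock: 12.05
eef_pos: [571.8, -232.5, 21.9]
tool_rot: [0.12, 3.138, 0.001]
force: [-3.1, 2.4, 7.6]
grip_width: 14.6
grasp_force: 78.0
```

Run:
```python
from h import *
s=state();print(s["clock"],s["grip_width"],s["grasp_force"],s["force"])
i=cams.camera_info("wrist"); im=cams.camera("wrist"); print(boards(im,i)); print(boards(im,i)) 
cv2.imwrite("pics/g1.png",im)
T=cams.camera_info("top");im=cams.camera("top");g=cv2.inRange(cv2.cvtColor(im,cv2.COLOR_BGR2HSV),(65,60,40),(95,255,255));
cv2.imwrite("pics/g2.png",im); P()
```

```text
12.05 14.564430262114822 78.01961660385132 [-3.06147331  2.44898131  7.59214701]
[(503.1, -165.7, 67.1, 119.7, -4.38), (575.8, -163.5, 68.9, 135.0, -4.38)]
[(503.1, -165.7, 67.1, 119.7, -4.38), (575.8, -163.5, 68.9, 135.0, -4.38)]
at [ 571.9 -232.5   22. ] 175.6
```

Run:
```python
from h import *
P().go([573.5,-182,22],179.1,w=5,step=10)
```

```text
at [ 571.9 -232.5   22. ] 175.6
6 rows: [[5,0.002,0.042,-0.0,-0.01],[5,0.001,0.042,-0.0,-0.01],[5,0.001,0.042,-0.0,-0.009],[5,0.001,0.042,-0.0,-0.01],[5,0.0,0.042,-0.0,-0.009],[5,-0.0,0.043,-0.0,-0.01]]
```

>>> send_rows --pt "5 0.002 0.042 0 -0.01" --pt "5 0.001 0.042 0 -0.01" --pt "5 0.001 0.042 0 -0.009" --pt "5 0.001 0.042 0 -0.01" --pt "5 0 0.042 0 -0.009" --pt "5 0 0.043 0 -0.01" --pt "5 0 0 0 0" --pt "5 0 0 0 0" --squeeze 80

```text
clock: 12.95
eef_pos: [574.3, -182.1, 21.9]
tool_rot: [0.024, 3.139, -0.001]
force: [0.1, -1.5, 7.0]
grip_width: 14.1
grasp_force: 79.6
```

Run:
```python
from h import *
s=state();print(s["clock"],s["grip_width"],s["grasp_force"],s["force"]);P()
i=cams.camera_info("wrist"); im=cams.camera("wrist"); print(boards(im,i)) 
cv2.imwrite("pics/g3.png",im)
```

```text
12.95 14.126678970652328 79.59455966949463 [ 0.1489373  -1.50942931  6.96551858]
at [ 574.3 -182.1   21.9] 179.1
[(501.6, -119.8, 67.0, 119.4, -0.85), (574.3, -113.1, 69.4, 134.8, -0.85)]
```

View pics/g3.png

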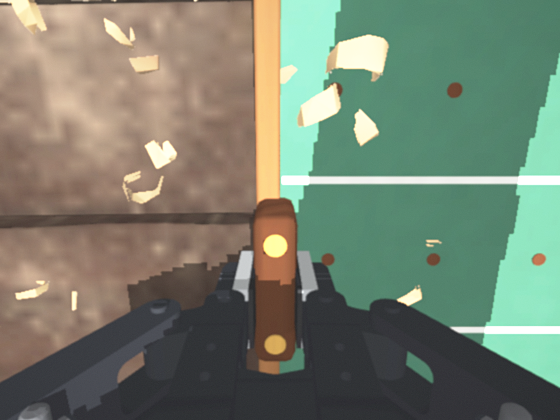

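The loose board's yaw is now −0.85°, matching the fixed board, and it still has a gap of about 8 mm. I'll close it and press lightly.

>>> send_rows --pt "5 0.001 0.015 0 0" --pt "5 0.001 0.015 0 0" --pt "5 0.001 0.01 0 0" --pt "5 0 0.005 0 0" --pt "5 0 0.005 0 0" --pt "5 0 0 0 0" --pt "5 0 0 0 0" --squeeze 80

```text
clock: 13.7
eef_pos: [573.7, -174.2, 22.0]
tool_rot: [0.026, 3.138, -0.005]
force: [-0.2, -4.3, 6.5]
grip_width: 14.4
grasp_force: 79.4
```

>>> send_rows --pt "5 0 0.01 0 0" --pt "5 0 0.01 0 0" --pt "5 0 0 0 0" --pt "5 0 0 0 0" --squeeze 80

```text
clock: 14.1
eef_pos: [573.7, -173.1, 22.0]
tool_rot: [0.028, 3.137, -0.01]
force: [-0.3, -9.3, 3.4]
grip_width: 14.3
grasp_force: 79.2
```

Run:
```python
from h import *
p=P(); p.a=179.1;p.go([573.7,-173,110],179.1,step=30).go([520,-50,300],180,step=42)
```

```text
at [ 573.7 -173.1   22. ] 179.0
3 rows: [[85,0.0,0.0,-0.147,-0.0],[85,0.0,0.0,-0.147,-0.0],[85,0.0,0.0,-0.146,-0.0]]
6 rows: [[85,0.046,0.102,-0.158,-0.003],[85,0.046,0.102,-0.158,-0.002],[85,0.046,0.102,-0.159,-0.002],[85,0.046,0.102,-0.158,-0.003],[85,0.045,0.102,-0.159,-0.002],[85,0.045,0.103,-0.158,-0.003]]
```

>>> send_rows --pt "60 0 0 0 0" --pt "60 0 0 0 0" --pt "60 0 0 0 0" --pt "60 0 0 0 0" --pt "85 0 0 -0.147 0" --pt "85 0 0 -0.147 0" --pt "85 0 0 -0.146 0" --pt "85 0.046 0.09 -0.158 -0.003" --pt "85 0.046 0.1 -0.158 -0.002" --pt "85 0.046 0.1 -0.159 -0.002" --pt "85 0.046 0.1 -0.158 -0.003" --pt "85 0.045 0.1 -0.159 -0.002" --pt "85 0.045 0.1 -0.158 -0.003" --pt "85 0 0 0 0" --pt "85 0 0 0 0" --pt "85 0 0 0 0"

```text
clock: 15.7
eef_pos: [518.0, -50.1, 297.9]
tool_rot: [-0.001, -3.14, 0.001]
force: [-1.2, -0.1, -0.2]
grip_width: 84.8
grasp_force: 0.0
```

```bash
cat >> h.py <<'E'
def look(tag):
    i=cams.camera_info("wrist"); im=cams.camera("wrist"); cv2.imwrite(f"pics/{tag}.png",im)
    np.savez(f"{tag}.npz",K=i["K"],R=i["R"],t=i["t"]); return im,{k:np.array(i[k]) for k in "KRt"}
E
python3 - <<'E'
from h import *
P(); im,i=look("seam"); print(boards(im,i))
# seam seen along rectified floor plane, 0.5 mm/px
X0,Y0,W,H=450,-110,360,600 # x range 450..700, y -110..70
src=[];dst=[]
for x in (450,700):
    for y in (-110,70): src.append(proj("wrist",[x,y,12],i)); dst.append([(y+110)*3,(x-450)*2.2])
M=cv2.getPerspectiveTransform(np.float32(src),np.float32(dst))
cv2.imwrite("pics/rect.png",cv2.warpPerspective(im,M,(540,550)))
E
```

```text
at [518.  -50.1 297.9] 180.0
[(574.4, -50.5, 68.0, 241.7, -0.87), (648.8, -40.6, 69.6, 264.5, -0.86), (500.6, -10.4, 70.0, 320.5, -0.77)]
```

View pics/rect.png

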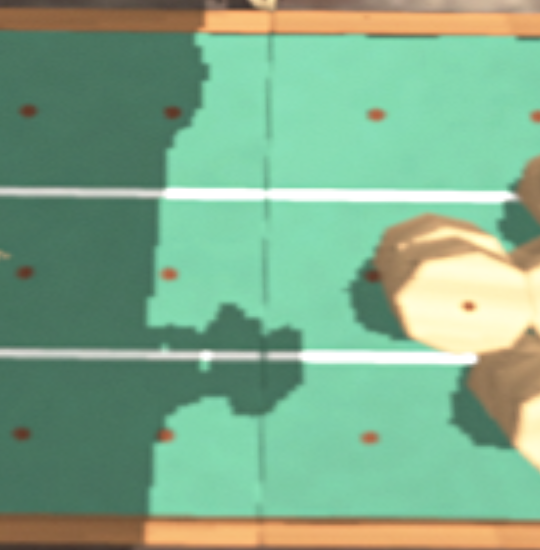

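The rectified seam picture shows the boards butted: the white lines and rims run straight through the seam at col 266, and the floor totals 320.5 mm in y. Next I'll locate the blank marks in both wrist views.

```bash
cat >> h.py <<'E'
def marks(im,i,zs=(76,44),lim=(-180,170)):
    """dark centre marks on light wood: pixel and floor-plane positions for the given top heights"""
    hsv=cv2.cvtColor(im,cv2.COLOR_BGR2HSV)
    wood=cv2.inRange(hsv,(8,15,150),(32,150,255)); wood=cv2.morphologyEx(wood,cv2.MORPH_CLOSE,np.ones((9,9)))
    bh=cv2.morphologyEx(hsv[:,:,2],cv2.MORPH_BLACKHAT,np.ones((9,9)))
    bh=cv2.bitwise_and(bh,cv2.erode(wood,np.ones((13,13))))
    n,l,st,ce=cv2.connectedComponentsWithStats((bh>45).astype(np.uint8))
    out=[]
    for k in range(1,n):
        if not 2<=st[k,4]<=60: continue
        ys,xs=np.nonzero(l==k); wt=bh[ys,xs].astype(float); c=((xs*wt).sum()/wt.sum(),(ys*wt).sum()/wt.sum())
        P0=[unproj("wrist",c,z,i) for z in zs]
        if 440<P0[0][0]<710 and lim[0]<P0[0][1]<lim[1]: out.append((np.array(c),P0,int(st[k,4])))
    return out
def load(tag):
    d=np.load(tag+".npz"); return cv2.imread(f"pics/{tag}.png"),{k:d[k] for k in "KRt"}
# fixed-board frame: origin at the seam point
F0=np.array([574.8,-21.7]); TH=math.radians(-0.85)
def b2w(x,y): c,s=math.cos(TH),math.sin(TH); return F0+[c*x-s*y,s*x+c*y]
def w2b(p): c,s=math.cos(TH),math.sin(TH); d=np.array(p[:2])-F0; return np.array([c*d[0]+s*d[1],-s*d[0]+c*d[1]])
E
python3 - <<'E'
from h import *
a=np.load("w1.npy")
for im,i in [(cv2.imread("pics/w1raw.png"),dict(K=a[0],R=a[1],t=a[2][0])),load("seam")]:
    for c,P0,n in marks(im,i): print(c.round(1),n,*[p.round(1) for p in P0])
    print()
E
```

```text
[364. 112.] 5 [454.5  75.5  76. ] [454.7  83.1  44. ]
[351.5 172.5] 2 [519.5  65.9  76. ] [524.9  72.8  44. ]
[366.5 185. ] 2 [533.6  83.5  76. ] [540.1  91.9  44. ]
[351.4 196.6] 22 [547.   67.3  76. ] [554.6  74.3  44. ]
[314.3 196. ] 31 [546.3  25.4  76. ] [553.9  29.   44. ]
[336.1 203.3] 12 [554.8  50.4  76. ] [563.1  56.1  44. ]
[366.2 207. ] 7 [559.1  85.   76. ] [567.7  93.4  44. ]
[367.  216.5] 4 [570.4  86.6  76. ] [580.   95.2  44. ]
[335.5 223.3] 23 [578.6  50.8  76. ] [588.8  56.5  44. ]
[191.1 224.6] 35 [ 580.4 -115.9   76. ] [ 590.7 -123.7   44. ]
[390.6 229. ] 2 [585.5 115.   76. ] [596.2 125.9  44. ]

[399.  113.5] 2 [454.2  70.8  76. ] [454.4  81.5  44. ]
[396.5 114. ] 2 [454.6  68.4  76. ] [454.9  78.9  44. ]
[172.8 151.8] 22 [ 491.3 -153.4   76. ] [ 494.8 -162.4   44. ]
[402.5 192.4] 4 [533.3  81.6  76. ] [540.5  93.1  44. ]
[385.7 205.1] 34 [546.8  65.3  76. ] [555.2  75.4  44. ]
[368.3 210.4] 15 [552.6  47.5  76. ] [561.5  56.1  44. ]
[399.3 213.1] 22 [555.6  80.3  76. ] [564.7  91.8  44. ]
[383.4 223. ] 2 [566.5  64.4  76. ] [576.6  74.5  44. ]
[352.5 224.6] 4 [568.2  31.7  76. ] [578.5  38.9  44. ]
[368.5 234.7] 16 [579.6  49.5  76. ] [590.9  58.3  44. ]
[429.5 239.6] 4 [585.2 115.4  76. ] [596.9 129.9  44. ]
```

```bash
cat >> h.py <<'E'
def pick(p,xy,z,a,h=125,w=85):
    print("PICK above, down, lift"); p.go([*xy,h],a,w=w,step=44); p.go([*xy,z],w=w,step=38); p.go([*xy,h+20],w=15,step=44)
def place(p,bx,by,z,a=179.15,h=130,w=15):
    print("PLACE above, down, up"); xy=b2w(bx,by); p.go([*xy,h],a,w=w,step=44); p.go([*xy,z],w=w,step=36); p.go([*xy,h],w=52,step=44)
E
python3 - <<'E'
from h import *
p=P(); pick(p,(533.5,82.5),52,168.5); place(p,-65,-32.5,22)
E
```

```text
at [518.  -50.3 297.6] 179.9
PICK above, down, lift
5 rows: [[85,-0.015,0.133,0.173,0.038],[85,-0.01,0.133,0.173,0.038],[85,-0.005,0.134,0.172,0.038],[85,0.001,0.134,0.173,0.038],[85,0.005,0.133,0.172,0.038]]
2 rows: [[85,0.0,0.0,0.183,-0.0],[85,0.0,0.0,0.182,-0.0]]
3 rows: [[15,0.0,0.0,-0.155,-0.0],[15,0.0,0.0,-0.155,-0.0],[15,0.0,0.0,-0.155,-0.0]]
PLACE above, down, up
4 rows: [[15,-0.004,-0.172,0.019,-0.044],[15,0.004,-0.172,0.019,-0.044],[15,0.012,-0.172,0.019,-0.045],[15,0.02,-0.172,0.018,-0.044]]
4 rows: [[15,-0.0,0.0,0.135,-0.0],[15,-0.0,0.0,0.135,-0.0],[15,-0.0,0.0,0.135,-0.0],[15,-0.0,0.0,0.135,-0.0]]
3 rows: [[52,-0.0,0.0,-0.18,-0.0],[52,-0.0,0.0,-0.18,-0.0],[52,-0.0,0.0,-0.18,-0.0]]
```

>>> send_rows --pt "85 -0.015 0.133 0.173 0.038" --pt "85 -0.01 0.133 0.173 0.038" --pt "85 -0.005 0.134 0.172 0.038" --pt "85 0.001 0.134 0.173 0.038" --pt "85 0.005 0.133 0.172 0.038" --pt "85 0 0 0 0" --pt "85 0 0 0 0" --pt "85 0 0 0.183 0" --pt "85 0 0 0.182 0" --pt "85 0 0 0 0" --pt "85 0 0 0 0" --pt "15 0 0 0 0" --pt "15 0 0 0 0" --pt "15 0 0 0 0" --pt "15 0 0 0 0" --pt "15 0 0 0 0" --pt "15 0 0 0 0" --pt "15 0 0 0 0" --squeeze 30

```text
clock: 17.55
eef_pos: [535.1, 83.3, 54.7]
tool_rot: [0.312, 3.124, 0.001]
force: [-1.4, -0.5, 6.3]
grip_width: 37.6
grasp_force: 29.9
```

>>> send_rows --pt "15 0 0 -0.155 0" --pt "15 0 0 -0.155 0" --pt "15 0 0 -0.155 0" --pt "15 -0.004 -0.172 0.019 -0.044" --pt "15 0.004 -0.172 0.019 -0.044" --pt "15 0.012 -0.172 0.019 -0.045" --pt "15 0.02 -0.172 0.018 -0.044" --pt "15 0 0 0 0" --pt "15 0 0 0 0" --pt "15 0 0 0.133 0" --pt "15 0 0 0.133 0" --pt "15 0 0 0.133 0" --pt "15 0 0 0.133 0" --pt "15 0 0 0 0" --pt "15 0 0 0 0" --squeeze 30

```text
clock: 19.05
eef_pos: [510.4, -51.1, 24.8]
tool_rot: [-0.018, -3.141, -0.001]
force: [-0.4, 0.1, 0.2]
grip_width: 37.3
grasp_force: 32.2
```

Run:
```python
from h import *
s=state();print(s["clock"],s["grip_width"],s["grasp_force"],s["force"])
p=P(); print(w2b(p.p)); p.go(p.p+[0,0,105],w=52); pick(p,(568.4,31.9),52,78.5)
```

```text
19.05 37.29991831311589 32.248515675310045 [-0.36024796  0.10821105  0.16659975]
at [510.4 -51.1  24.8] 179.3
[-63.98628186 -30.36195803]
3 rows: [[52,0.0,0.0,-0.175,-0.0],[52,0.0,0.0,-0.175,-0.0],[52,0.0,0.0,-0.175,-0.0]]
PICK above, down, lift
13 rows: [[85,-0.022,0.032,0.002,0.129],[85,-0.017,0.035,0.002,0.129],[85,-0.013,0.037,0.002,0.129],[85,-0.007,0.038,0.002,0.129],[85,-0.002,0.039,0.002,0.129],[85,0.003,0.039,0.002,0.129],[85,0.008,0.038,0.002,0.13],[85,0.013,0.037,0.002,0.129],[85,0.018,0.034,0.002,0.13],[85,0.023,0.032,0.002,0.129],[85,0.027,0.028,0.001,0.13],[85,0.03,0.025,0.002,0.129],[85,0.033,0.02,0.001,0.13]]
2 rows: [[85,0.0,0.0,0.183,-0.0],[85,0.0,0.0,0.182,-0.0]]
3 rows: [[15,0.0,0.0,-0.155,-0.0],[15,0.0,0.0,-0.155,-0.0],[15,0.0,0.0,-0.155,-0.0]]
```

>>> send_rows --pt "15 0.002 -0.01 0.006 0" --pt "15 0 0 0 0" --pt "52 0 0 0 0" --pt "52 0 0 0 0" --pt "52 0 0 -0.1 0" --pt "52 0 0 -0.2 0" --pt "52 0 0 -0.225 0" --pt "85 0 0 0 0"

```text
clock: 19.85
eef_pos: [513.3, -55.3, 133.7]
tool_rot: [0.023, 3.131, -0.0]
force: [1.2, -0.4, 0.2]
grip_width: 64.9
grasp_force: 0.0
```

>>> send_rows --pt "85 -0.022 0.042 0.002 0.129" --pt "85 -0.017 0.035 0.002 0.129" --pt "85 -0.013 0.037 0.002 0.129" --pt "85 -0.007 0.038 0.002 0.129" --pt "85 -0.002 0.039 0.002 0.129" --pt "85 0.003 0.039 0.002 0.129" --pt "85 0.008 0.038 0.002 0.13" --pt "85 0.013 0.037 0.002 0.129" --pt "85 0.018 0.034 0.002 0.13" --pt "85 0.023 0.032 0.002 0.129" --pt "85 0.027 0.028 0.001 0.13" --pt "85 0.03 0.025 0.002 0.129" --pt "85 0.033 0.02 0.001 0.13" --pt "85 0 0 0 0" --pt "85 0 0 0 0" --pt "85 0 0 0 0"

```text
clock: 21.45
eef_pos: [567.3, 29.7, 123.8]
tool_rot: [-2.434, -1.986, 0.001]
force: [-0.7, 0.4, -0.0]
grip_width: 85.1
grasp_force: 0.0
```

Run:
```python
from h import *
p=P();im,i=look("r1")
for c,P0,n in marks(im,i):
    if n<8:print(c.round(1),n,*[q.round(1) for q in P0])
pick(p,(568.4,31.9),52,78.5); place(p,0,-32.5,24)
```

```text
at [567.3  29.7 123.8] 78.4
[271.1  39. ] 3 [585.5 127.5  76. ] [586.3 133.   44. ]
[289.6  48. ] 4 [593.5 121.7  76. ] [595.7 126.3  44. ]
PICK above, down, lift
1 rows: [[85,0.012,0.003,-0.006,-0.001]]
2 rows: [[85,0.0,0.0,0.183,-0.0],[85,0.0,0.0,0.182,-0.0]]
3 rows: [[15,0.0,0.0,-0.155,-0.0],[15,0.0,0.0,-0.155,-0.0],[15,0.0,0.0,-0.155,-0.0]]
PLACE above, down, up
12 rows: [[15,-0.035,0.01,0.006,-0.14],[15,-0.036,0.004,0.006,-0.14],[15,-0.036,-0.001,0.006,-0.14],[15,-0.035,-0.006,0.006,-0.14],[15,-0.034,-0.011,0.006,-0.14],[15,-0.032,-0.016,0.006,-0.14],[15,-0.03,-0.021,0.007,-0.14],[15,-0.026,-0.025,0.006,-0.14],[15,-0.022,-0.028,0.007,-0.139],[15,-0.018,-0.031,0.006,-0.14],[15,-0.014,-0.033,0.007,-0.139],[15,-0.008,-0.035,0.006,-0.14]]
3 rows: [[15,-0.0,-0.0,0.177,-0.0],[15,-0.0,-0.0,0.177,-0.0],[15,-0.0,-0.0,0.176,-0.0]]
3 rows: [[52,-0.0,-0.0,-0.177,-0.0],[52,-0.0,-0.0,-0.176,-0.0],[52,-0.0,-0.0,-0.177,-0.0]]
```

>>> send_rows --pt "85 0.012 0.003 0 0" --pt "85 0 0 0.18 0" --pt "85 0 0 0.18 0" --pt "85 0 0 0 0" --pt "85 0 0 0 0" --pt "15 0 0 0 0" --pt "15 0 0 0 0" --pt "15 0 0 0 0" --pt "15 0 0 0 0" --pt "15 0 0 0 0" --pt "15 0 0 0 0" --pt "15 0 0 0 0" --squeeze 30

```text
clock: 22.7
eef_pos: [569.7, 32.4, 53.4]
tool_rot: [2.435, 1.984, 0.003]
force: [-0.7, 0.0, 7.2]
grip_width: 39.6
grasp_force: 29.5
```

Run:
```python
from h import *
p=P();print(state()["grip_width"]);p.go(p.p+[0,0,85],w=15,step=44); place(p,0,-32.5,p.p[2]-85-32+1.5,a=89.15)
```

```text
at [569.7  32.4  53.4] 78.3
39.56028595485241
2 rows: [[15,0.0,0.0,-0.212,-0.0],[15,0.0,0.0,-0.213,-0.0]]
PLACE above, down, up
2 rows: [[15,-0.21,0.055,0.021,-0.09],[15,-0.214,0.035,0.021,-0.09]]
3 rows: [[15,0.0,-0.0,0.179,-0.0],[15,0.0,-0.0,0.178,-0.0],[15,0.0,-0.0,0.179,-0.0]]
3 rows: [[52,0.0,-0.0,-0.179,-0.0],[52,0.0,-0.0,-0.179,-0.0],[52,0.0,-0.0,-0.178,-0.0]]
```

>>> send_rows --pt "15 0 0 -0.212 0" --pt "15 0 0 -0.213 0" --pt "15 -0.21 0.055 0.021 -0.09" --pt "15 -0.214 0.035 0.021 -0.09" --pt "15 0 0 0 0" --pt "15 0 0 0 0" --pt "15 0 0 0.175 0" --pt "15 0 0 0.175 0" --pt "15 0 0 0.165 0" --pt "15 0 0 0 0" --pt "15 0 0 0 0" --pt "15 0 0 0 0"

```text
clock: 23.9
eef_pos: [574.3, -54.0, 26.8]
tool_rot: [2.236, 2.204, 0.002]
force: [0.7, 0.3, -0.1]
grip_width: 39.1
grasp_force: 32.5
```

Run:
```python
from h import *
s=state();print(s["grip_width"],s["grasp_force"],s["force"])
p=P(); print(w2b(p.p)); p.go([*b2w(0,-32.5),23],89.15,w=15); p.go(p.p+[0,0,105],w=52); pick(p,(585.3,115.2),52,78.5)
```

```text
39.13303430395537 32.45539272087626 [ 0.68926357  0.32203014 -0.11633839]
at [574.3 -54.   26.8] 89.2
[ 1.39718579e-02 -3.22697893e+01]
1 rows: [[15,-0.001,-0.0,0.019,0.001]]
3 rows: [[52,0.0,0.0,-0.175,-0.0],[52,0.0,0.0,-0.175,-0.0],[52,0.0,0.0,-0.175,-0.0]]
PICK above, down, lift
4 rows: [[85,0.212,0.01,0.004,0.044],[85,0.212,0.001,0.004,0.044],[85,0.212,-0.009,0.004,0.045],[85,0.211,-0.019,0.003,0.044]]
2 rows: [[85,0.0,-0.0,0.183,-0.0],[85,0.0,-0.0,0.182,-0.0]]
3 rows: [[15,0.0,-0.0,-0.155,-0.0],[15,0.0,-0.0,-0.155,-0.0],[15,0.0,-0.0,-0.155,-0.0]]
```

>>> send_rows --pt "15 0 0 0.021 0" --pt "15 0 0 0 0" --pt "52 0 0 0 0" --pt "52 0 0 0 0" --pt "52 0 0 -0.1 0" --pt "52 0 0 -0.2 0" --pt "52 0 0 -0.225 0" --pt "85 0.212 0.01 0.004 0.044" --pt "85 0.212 0.001 0.004 0.044" --pt "85 0.212 -0.009 0.004 0.045" --pt "85 0.211 -0.019 0.003 0.044" --pt "85 0 0 0 0" --pt "85 0 0 0 0" --pt "85 0 0 0 0"

```text
clock: 25.3
eef_pos: [584.2, 113.5, 123.6]
tool_rot: [2.433, 1.986, -0.001]
force: [0.3, -0.3, 0.3]
grip_width: 85.1
grasp_force: 0.0
```

Run:
```python
from h import *
p=P();pick(p,(585.3,115.2),53,78.5)
```

```text
at [584.2 113.5 123.6] 78.4
PICK above, down, lift
1 rows: [[85,0.009,0.004,-0.007,-0.001]]
2 rows: [[85,0.0,-0.0,0.18,-0.0],[85,0.0,-0.0,0.18,-0.0]]
3 rows: [[15,0.0,-0.0,-0.153,-0.0],[15,0.0,-0.0,-0.154,-0.0],[15,0.0,-0.0,-0.153,-0.0]]
```

>>> send_rows --pt "85 0.009 0.004 0 0" --pt "85 0 0 0.175 0" --pt "85 0 0 0.178 0" --pt "85 0 0 0 0" --pt "85 0 0 0 0" --pt "15 0 0 0 0" --pt "15 0 0 0 0" --pt "15 0 0 0 0" --pt "15 0 0 0 0" --pt "15 0 0 0 0" --pt "15 0 0 0 0" --pt "15 0 0 0 0" --squeeze 30

```text
clock: 26.5
eef_pos: [586.4, 116.7, 54.1]
tool_rot: [2.432, 1.988, 0.003]
force: [-0.4, 0.5, 5.4]
grip_width: 38.9
grasp_force: 29.7
```

Run:
```python
from h import *
p=P();s=state();print(s["grip_width"],s["grasp_force"],s["force"]);p.go(p.p+[0,0,85],w=15,step=44); place(p,0,-97.5,p.p[2]-85-32+1.5,a=89.15)
```

```text
at [586.4 116.7  54.1] 78.5
38.86698831430268 29.690185370855033 [-0.37161362  0.54490926  5.43604321]
2 rows: [[15,0.0,0.0,-0.212,-0.0],[15,0.0,0.0,-0.213,-0.0]]
PLACE above, down, up
6 rows: [[15,-0.195,0.028,0.008,-0.029],[15,-0.196,0.023,0.008,-0.03],[15,-0.196,0.016,0.007,-0.029],[15,-0.197,0.011,0.008,-0.03],[15,-0.197,0.004,0.007,-0.029],[15,-0.196,-0.002,0.008,-0.03]]
3 rows: [[15,-0.0,0.0,0.177,-0.0],[15,-0.0,0.0,0.177,-0.0],[15,-0.0,0.0,0.178,-0.0]]
3 rows: [[52,-0.0,0.0,-0.177,-0.0],[52,-0.0,0.0,-0.178,-0.0],[52,-0.0,0.0,-0.177,-0.0]]
```

>>> send_rows --pt "15 0 0 -0.212 0" --pt "15 0 0 -0.213 0" --pt "15 -0.195 0.028 0.008 -0.029" --pt "15 -0.196 0.023 0.008 -0.03" --pt "15 -0.196 0.016 0.007 -0.029" --pt "15 -0.197 0.011 0.008 -0.03" --pt "15 -0.197 0.004 0.007 -0.029" --pt "15 -0.196 -0.002 0.008 -0.03" --pt "15 0 0 0 0" --pt "15 0 0 0 0" --pt "15 0 0 0.177 0" --pt "15 0 0 0.177 0" --pt "15 0 0 0.165 0" --pt "15 0 0 0 0" --pt "15 0 0 0 0" --pt "15 0 0 0 0"

```text
clock: 28.1
eef_pos: [573.2, -118.7, 26.0]
tool_rot: [2.236, 2.205, 0.002]
force: [-0.1, -0.7, -0.3]
grip_width: 38.2
grasp_force: 30.3
```

Run:
```python
from h import *
s=state();print(s["grip_width"],s["grasp_force"],s["force"])
p=P(); print(w2b(p.p)); p.go([*b2w(0,-97.5),23.2],89.15,w=15); p.go(p.p+[0,0,105],w=52); p.go([530,0,260],180,step=44)
```

```text
38.23695041384395 30.27659924235195 [-0.08214405 -0.70581908 -0.30970941]
at [ 573.2 -118.7   26. ] 89.2
[ -0.11372102 -96.98341341]
1 rows: [[15,-0.003,0.001,0.014,0.001]]
3 rows: [[52,0.0,0.0,-0.175,-0.0],[52,0.0,0.0,-0.175,-0.0],[52,0.0,0.0,-0.175,-0.0]]
11 rows: [[85,0.054,-0.021,-0.06,-0.138],[85,0.056,-0.013,-0.06,-0.138],[85,0.058,-0.004,-0.06,-0.138],[85,0.057,0.004,-0.06,-0.138],[85,0.056,0.012,-0.06,-0.137],[85,0.054,0.02,-0.06,-0.138],[85,0.051,0.028,-0.06,-0.137],[85,0.046,0.035,-0.06,-0.138],[85,0.041,0.041,-0.06,-0.137],[85,0.034,0.047,-0.059,-0.138],[85,0.027,0.05,-0.06,-0.137]]
```

>>> send_rows --pt "15 -0.003 0 0.014 0" --pt "15 0 0 0 0" --pt "52 0 0 0 0" --pt "52 0 0 0 0" --pt "52 0 0 -0.1 0" --pt "52 0 0 -0.2 0" --pt "52 0 0 -0.225 0"

```text
clock: 28.8
eef_pos: [571.3, -119.6, 127.1]
tool_rot: [-2.237, -2.203, 0.003]
force: [0.5, 0.3, 0.0]
grip_width: 52.2
grasp_force: 0.0
```

>>> send_rows --pt "85 0.054 -0.021 -0.06 -0.138" --pt "85 0.056 -0.013 -0.06 -0.138" --pt "85 0.058 -0.004 -0.06 -0.138" --pt "85 0.057 0.004 -0.06 -0.138" --pt "85 0.056 0.012 -0.06 -0.137" --pt "85 0.054 0.02 -0.06 -0.138" --pt "85 0.051 0.028 -0.06 -0.137" --pt "85 0.046 0.035 -0.06 -0.138" --pt "85 0.041 0.041 -0.06 -0.137" --pt "85 0.034 0.047 -0.059 -0.138" --pt "85 0.027 0.05 -0.06 -0.137" --pt "85 0 0 0 0" --pt "85 0 0 0 0" --pt "85 0 0 0 0"

```text
clock: 30.2
eef_pos: [528.6, -1.5, 258.1]
tool_rot: [-0.005, -3.141, 0.001]
force: [0.8, -1.1, -0.0]
grip_width: 84.5
grasp_force: 0.0
```

Run:
```python
from h import *
p=P();im,i=look("v2")
for c,P0,n in marks(im,i,zs=(76,44)):
    print(c.round(1),n,*[q.round(1) for q in P0])
cv2.imwrite("pics/v2z.png",cv2.resize(im[60:330,30:550],(800,415),interpolation=cv2.INTER_CUBIC))
```

```text
at [528.6  -1.5 258.1] 179.8
[366. 103.] 5 [456.   76.9  76. ] [455.5  84.7  44. ]
[116.2 145.6] 39 [ 491.7 -143.7   76. ] [ 494.7 -157.7   44. ]
[124. 145.] 22 [ 491.2 -136.8   76. ] [ 494.1 -150.    44. ]
[221.2 159.7] 12 [504.7 -50.6  76. ] [508.9 -55.4  44. ]
[358. 185.] 5 [528.3  74.1  76. ] [534.8  81.6  44. ]
[351.  203.6] 36 [545.9  68.6  76. ] [554.2  75.6  44. ]
[330.6 215.6] 45 [557.5  50.   76. ] [567.   55.1  44. ]
[310.3 215. ] 4 [556.9  30.9  76. ] [566.3  34.1  44. ]
[159.6 221.5] 4 [ 562.8 -111.3   76. ] [ 572.7 -122.1   44. ]
[224.  222.5] 12 [564.  -50.4  76. ] [574.1 -55.2  44. ]
[348.6 224.5] 4 [566.3  67.4  76. ] [576.6  74.2  44. ]
[408.3 231.4] 34 [573.4 124.5  76. ] [584.4 137.   44. ]
[389.4 232.5] 4 [574.4 106.7  76. ] [585.5 117.3  44. ]
[343.5 274.5] 4 [618.  65.  76.] [633.4  71.6  44. ]
```

View pics/v2z.png

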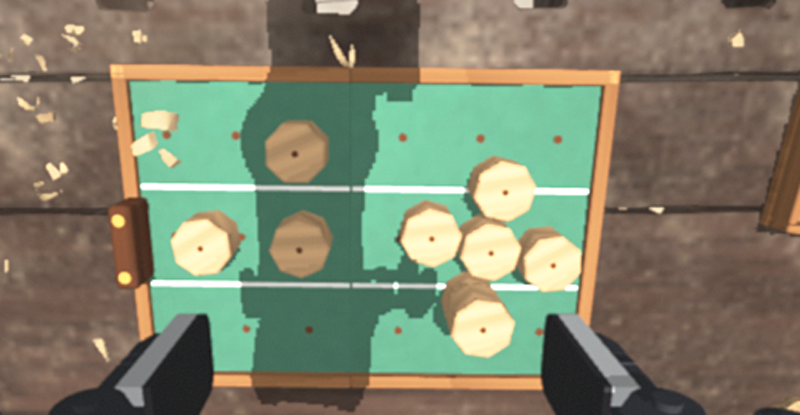

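This view shows the far stack is also two high: its mark at (482,330) lands at (618,65) for z=76, on the cross position. That makes 9 blanks. The three already placed, at (295,153), (300,250) and (200,248), are good. Far top goes next.

Run:
```python
from h import *
p=P();pick(p,(618.5,65.3),53,168.5)
```

```text
at [528.6  -1.5 258. ] 179.8
PICK above, down, lift
4 rows: [[85,-0.112,0.084,0.166,0.047],[85,-0.108,0.089,0.166,0.047],[85,-0.103,0.095,0.167,0.047],[85,-0.099,0.099,0.166,0.048]]
2 rows: [[85,-0.0,0.0,0.18,-0.0],[85,-0.0,0.0,0.18,-0.0]]
3 rows: [[15,-0.0,0.0,-0.153,-0.0],[15,-0.0,0.0,-0.153,-0.0],[15,-0.0,0.0,-0.154,-0.0]]
```

>>> send_rows --pt "85 -0.112 0.084 0.166 0.047" --pt "85 -0.108 0.089 0.166 0.047" --pt "85 -0.103 0.095 0.167 0.047" --pt "85 -0.099 0.099 0.166 0.048" --pt "85 0 0 0 0" --pt "85 0 0 0 0" --pt "85 0 0 0.18 0" --pt "85 0 0 0.18 0" --pt "85 0 0 0 0" --pt "85 0 0 0 0" --pt "15 0 0 0 0" --pt "15 0 0 0 0" --pt "15 0 0 0 0" --pt "15 0 0 0 0" --pt "15 0 0 0 0" --pt "15 0 0 0 0" --pt "15 0 0 0 0" --squeeze 30

```text
clock: 31.95
eef_pos: [619.6, 66.5, 55.3]
tool_rot: [0.31, 3.124, 0.001]
force: [-1.7, 0.6, 6.5]
grip_width: 37.3
grasp_force: 30.6
```

Run:
```python
from h import *
p=P();s=state();print(s["grip_width"],s["grasp_force"],s["force"]);p.go(p.p+[0,0,85],w=15,step=44); place(p,65,-32.5,p.p[2]-85-32+1.5)
```

```text
at [619.6  66.5  55.3] 168.6
37.253922772301735 30.63986669294536 [-1.74706579  0.5506531   6.47954297]
2 rows: [[15,0.0,0.0,-0.212,-0.0],[15,0.0,0.0,-0.213,-0.0]]
PLACE above, down, up
3 rows: [[15,-0.072,-0.192,0.017,-0.058],[15,-0.06,-0.197,0.017,-0.059],[15,-0.048,-0.199,0.017,-0.058]]
3 rows: [[15,-0.0,-0.0,0.175,-0.0],[15,-0.0,-0.0,0.176,-0.0],[15,-0.0,-0.0,0.175,-0.0]]
3 rows: [[52,-0.0,-0.0,-0.175,-0.0],[52,-0.0,-0.0,-0.175,-0.0],[52,-0.0,-0.0,-0.176,-0.0]]
```

>>> send_rows --pt "15 0 0 -0.212 0" --pt "15 0 0 -0.213 0" --pt "15 -0.072 -0.192 0.017 -0.058" --pt "15 -0.06 -0.197 0.017 -0.059" --pt "15 -0.048 -0.199 0.017 -0.058" --pt "15 0 0 0 0" --pt "15 0 0 0 0" --pt "15 0 0 0.17 0" --pt "15 0 0 0.17 0" --pt "15 0 0 0.17 0" --pt "15 0 0 0 0" --pt "15 0 0 0 0" --pt "15 0 0 0 0"

```text
clock: 33.25
eef_pos: [638.8, -54.3, 27.9]
tool_rot: [0.022, 3.14, 0.0]
force: [-0.5, 0.7, -1.4]
grip_width: 37.4
grasp_force: 32.7
```

Run:
```python
from h import *
s=state();print(s["grip_width"],s["grasp_force"],s["force"])
p=P(); print(w2b(p.p)); p.go([*b2w(65,-32.5),24.3],179.15,w=15); p.go(p.p+[0,0,105],w=52); p.go([619.5,66.5,100],168.5,step=44); p.go([619.5,66.5,22])
```

```text
37.39232279238394 32.68997666426003 [-0.47395391  0.7327471  -1.40545225]
at [638.8 -54.3  27.9] 179.2
[ 64.49493863 -31.67274425]
1 rows: [[15,-0.003,-0.004,0.018,0.001]]
3 rows: [[52,0.0,0.0,-0.175,-0.0],[52,0.0,0.0,-0.175,-0.0],[52,0.0,0.0,-0.175,-0.0]]
3 rows: [[85,0.036,0.202,0.049,0.059],[85,0.049,0.2,0.049,0.059],[85,0.061,0.196,0.048,0.059]]
2 rows: [[85,-0.0,0.0,0.195,-0.0],[85,-0.0,0.0,0.195,-0.0]]
```

>>> send_rows --pt "15 -0.003 -0.004 0.018 0" --pt "15 0 0 0 0" --pt "52 0 0 0 0" --pt "52 0 0 0 0" --pt "52 0 0 -0.1 0" --pt "52 0 0 -0.2 0" --pt "52 0 0 -0.225 0" --pt "85 0.036 0.202 0 0.059" --pt "85 0.049 0.2 0 0.059" --pt "85 0.061 0.196 0 0.059" --pt "85 0 0 0 0" --pt "85 0 0 0 0" --pt "85 0 0 0 0"

```text
clock: 34.55
eef_pos: [619.1, 64.1, 128.1]
tool_rot: [0.316, 3.125, -0.002]
force: [0.2, -0.7, 0.4]
grip_width: 85.0
grasp_force: 0.0
```

Run:
```python
from h import *
p=P();im,i=look("v3")
for c,P0,n in marks(im,i,zs=(44,)):
    if n<20: print(c.round(1),n,*[q.round(1) for q in P0])
cv2.imwrite("pics/v3z.png",im)
```

```text
at [619.1  64.1 128.1] 168.5
[1.5 0.1] 6 [464.2 -62.2  44. ]
[339.8 140.4] 9 [579.4 112.7  44. ]
[246.8 142.4] 19 [569.1  55.8  44. ]
[103.  164.5] 2 [564.4 -36.3  44. ]
[298.  205.5] 2 [615.4  79.5  44. ]
[119.  248.5] 2 [620.7 -44.1  44. ]
[122.5 250.5] 4 [622.6 -42.3  44. ]
```

View pics/v3z.png

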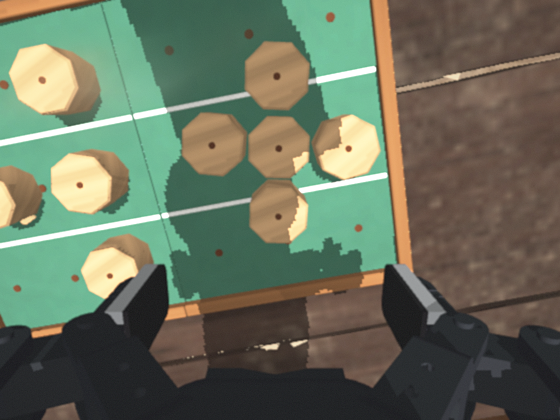

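Now five single-height blanks remain in the cross, with marks at (277,76), (212,146), (279,148), (348,148) and (278,216). The four on the loose board are clear.

Run:
```python
from h import *
_,i=load("v3")
for n,c in dict(near=(277,76),right=(212,146),centre=(279,148),left=(348,148),far=(278,216),l1=(42,80),l2=(80,185),l3=(110,275)).items():
    q=unproj("wrist",c,44,i); print(n,q.round(1),w2b(q).round(1))
q=unproj("wrist",(278,216),44,i)
p=P();p.go([q[0],q[1],22],168.5,step=36)
```

```text
near [534.8  81.9  44. ] [-41.6 103. ]
right [566.9  34.1  44. ] [-8.7 55.6]
centre [576.5  74.7  44. ] [ 0.3 96.5]
left [585.1 116.9  44. ] [  8.2 138.8]
far [619.8  65.4  44. ] [43.7 87.7]
l1 [509.  -55.5  44. ] [-65.3 -34.8]
l2 [574. -55.  44.] [ -0.3 -33.3]
l3 [638.2 -56.3  44. ] [ 63.9 -33.7]
at [619.1  63.5 128.1] 168.4
3 rows: [[85,-0.0,0.003,0.177,-0.001],[85,-0.001,0.003,0.177,-0.0],[85,-0.0,0.004,0.177,-0.001]]
```

>>> send_rows --pt "85 0 0.004 0.177 0" --pt "85 0 0.004 0.177 0" --pt "85 0 0.003 0.173 0" --pt "85 0 0 0 0" --pt "85 0 0 0 0" --pt "15 0 0 0 0" --pt "15 0 0 0 0" --pt "15 0 0 0 0" --pt "15 0 0 0 0" --pt "15 0 0 0 0" --pt "15 0 0 0 0" --pt "15 0 0 0 0" --squeeze 30

```text
clock: 35.8
eef_pos: [620.3, 67.9, 24.0]
tool_rot: [0.314, 3.124, 0.001]
force: [-1.7, 0.4, 6.5]
grip_width: 37.0
grasp_force: 31.2
```

Run:
```python
from h import *
p=P();s=state();print(s["grip_width"],s["grasp_force"],s["force"]);z0=p.p[2]; p.go(p.p+[0,0,30],w=15,step=44); place(p,65,97,z0+1.5,h=z0+30)
```

```text
at [620.3  67.9  24. ] 168.5
37.026439833616365 31.21012854622677 [-1.72071888  0.37821335  6.51132189]
1 rows: [[15,0.0,0.0,-0.15,-0.0]]
PLACE above, down, up
2 rows: [[15,-0.048,0.026,0.0,-0.088],[15,-0.05,0.022,0.0,-0.089]]
1 rows: [[15,-0.0,-0.0,0.142,-0.0]]
1 rows: [[52,-0.0,-0.0,-0.142,-0.0]]
```

>>> send_rows --pt "15 0 0 -0.15 0" --pt "15 -0.048 0.026 0 -0.088" --pt "15 -0.05 0.022 0 -0.089" --pt "15 0 0 0 0" --pt "15 0 0 0 0" --pt "15 0 0 0.132 0" --pt "15 0 0 0 0" --pt "15 0 0 0 0"

```text
clock: 36.6
eef_pos: [638.7, 74.0, 25.7]
tool_rot: [-0.025, -3.139, 0.001]
force: [-0.8, 0.1, -1.1]
grip_width: 37.0
grasp_force: 30.8
```

Run:
```python
from h import *
s=state();print(s["grip_width"],s["grasp_force"],s["force"])
p=P(); print(w2b(p.p)); p.go([*b2w(65,97),25],179.15,w=15); p.go(p.p+[0,0,75],w=52); p.go([585.3,118.4,100],78.5,step=44); p.go([585.3,118.4,22])
```

```text
37.048523539652514 30.78095028642565 [-0.82398131  0.1433127  -1.12296943]
at [638.7  74.   25.7] 179.1
[62.49369793 96.65029283]
1 rows: [[15,-0.013,0.002,0.004,-0.001]]
2 rows: [[52,0.0,0.0,-0.188,-0.0],[52,0.0,0.0,-0.187,-0.0]]
12 rows: [[85,0.024,0.018,-0.0,0.14],[85,0.026,0.014,-0.0,0.14],[85,0.028,0.01,-0.0,0.14],[85,0.029,0.006,-0.0,0.14],[85,0.03,0.002,-0.0,0.14],[85,0.03,-0.002,-0.0,0.14],[85,0.029,-0.007,-0.0,0.14],[85,0.028,-0.011,-0.0,0.139],[85,0.026,-0.014,-0.0,0.14],[85,0.023,-0.018,-0.0,0.139],[85,0.02,-0.021,-0.0,0.14],[85,0.017,-0.024,-0.0,0.139]]
2 rows: [[85,-0.0,-0.0,0.195,-0.0],[85,-0.0,-0.0,0.195,-0.0]]
```

>>> send_rows --pt "15 -0.013 0.002 0.005 0" --pt "15 0 0 0 0" --pt "52 0 0 0 0" --pt "52 0 0 0 0" --pt "52 0 0 -0.17 0" --pt "52 0 0 -0.2 0"

```text
clock: 37.2
eef_pos: [641.1, 74.6, 98.3]
tool_rot: [-0.023, -3.137, 0.001]
force: [0.3, 0.2, 0.6]
grip_width: 52.0
grasp_force: 0.0
```

>>> send_rows --pt "62 0.024 0.018 0 0.14" --pt "62 0.026 0.014 0 0.14" --pt "62 0.028 0.01 0 0.14" --pt "62 0.029 0.006 0 0.14" --pt "62 0.03 0.002 0 0.14" --pt "62 0.03 -0.002 0 0.14" --pt "62 0.029 -0.007 0 0.14" --pt "62 0.028 -0.011 0 0.139" --pt "62 0.026 -0.014 0 0.14" --pt "62 0.023 -0.018 0 0.139" --pt "62 0.02 -0.021 0 0.14" --pt "62 0.017 -0.024 0 0.139" --pt "62 0 0 0 0" --pt "62 0 0 0 0" --pt "62 0 0 0 0"

```text
clock: 38.7
eef_pos: [587.2, 118.5, 99.4]
tool_rot: [2.43, 1.99, 0.001]
force: [-0.3, 0.2, 0.2]
grip_width: 61.7
grasp_force: 0.0
```

Run:
```python
from h import *
p=P();p.go([585.3,118.4,22],78.5,w=62,step=40)
```

```text
at [587.2 118.5  99.4] 78.6
2 rows: [[62,-0.001,-0.005,0.193,0.001],[62,-0.001,-0.004,0.194,0.001]]
```

>>> send_rows --pt "62 -0.001 -0.009 0 0" --pt "62 0 0 0.193 0" --pt "62 0 0 0.193 0" --pt "62 0 0 0 0" --pt "62 0 0 0 0" --pt "15 0 0 0 0" --pt "15 0 0 0 0" --pt "15 0 0 0 0" --pt "15 0 0 0 0" --pt "15 0 0 0 0" --pt "15 0 0 0 0" --squeeze 30

```text
clock: 39.8
eef_pos: [586.5, 118.6, 24.0]
tool_rot: [2.431, 1.987, 0.005]
force: [-0.6, -0.8, 7.0]
grip_width: 38.8
grasp_force: 30.2
```

Run:
```python
from h import *
p=P();s=state();print(s["grip_width"],s["grasp_force"],s["force"]);z0=p.p[2]; p.go(p.p+[0,0,70],w=15,step=44); place(p,65,32.5,z0+1.5,a=89.15,h=z0+70)
```

```text
at [586.5 118.6  24. ] 78.5
38.774588109883204 30.17815165221691 [-0.57037159 -0.79015619  6.99975233]
2 rows: [[15,0.0,0.0,-0.175,-0.0],[15,0.0,0.0,-0.175,-0.0]]
PLACE above, down, up
3 rows: [[15,-0.16,0.124,0.0,-0.059],[15,-0.167,0.114,0.0,-0.059],[15,-0.174,0.103,0.0,-0.059]]
2 rows: [[15,0.0,-0.0,0.171,-0.0],[15,0.0,-0.0,0.171,-0.0]]
2 rows: [[52,0.0,-0.0,-0.171,-0.0],[52,0.0,-0.0,-0.171,-0.0]]
```

>>> send_rows --pt "15 0 0 -0.175 0" --pt "15 0 0 -0.175 0" --pt "15 -0.16 0.124 0 -0.059" --pt "15 -0.167 0.114 0 -0.059" --pt "15 -0.174 0.103 0 -0.059" --pt "15 0 0 0 0" --pt "15 0 0 0 0" --pt "15 0 0 0.165 0" --pt "15 0 0 0.165 0" --pt "15 0 0 0 0" --pt "15 0 0 0 0"

```text
clock: 40.9
eef_pos: [638.0, 11.6, 25.9]
tool_rot: [-2.235, -2.205, 0.001]
force: [0.4, 0.4, -0.4]
grip_width: 39.0
grasp_force: 34.0
```

Run:
```python
from h import *
s=state();print(s["grip_width"],s["grasp_force"],s["force"])
p=P(); print(w2b(p.p)); p.go([*b2w(65,32.5),25],89.15,w=15); p.go(p.p+[0,0,85],w=52); p.go([535,83.2,110],168.5,step=44); p.go([535,83.2,22])
```

```text
39.00402525445653 33.97682295413688 [ 0.37498245  0.44680871 -0.35237865]
at [638.   11.6  25.9] 89.2
[62.67321376 34.19059317]
1 rows: [[15,-0.008,0.012,0.005,0.001]]
3 rows: [[52,0.0,0.0,-0.142,-0.0],[52,0.0,0.0,-0.142,-0.0],[52,0.0,0.0,-0.141,-0.0]]
10 rows: [[85,0.036,-0.053,-0.0,-0.132],[85,0.043,-0.048,-0.0,-0.132],[85,0.049,-0.041,-0.0,-0.132],[85,0.054,-0.034,-0.0,-0.132],[85,0.059,-0.027,-0.0,-0.132],[85,0.061,-0.018,-0.0,-0.132],[85,0.064,-0.01,-0.0,-0.133],[85,0.064,-0.0,-0.0,-0.132],[85,0.064,0.008,-0.0,-0.133],[85,0.061,0.017,-0.0,-0.132]]
3 rows: [[85,0.0,0.0,0.147,-0.0],[85,0.0,0.0,0.146,-0.0],[85,0.0,0.0,0.147,-0.0]]
```

>>> send_rows --pt "15 -0.008 0.012 0.006 0" --pt "15 0 0 0 0" --pt "52 0 0 0 0" --pt "52 0 0 0 0" --pt "52 0 0 -0.1 0" --pt "52 0 0 -0.16 0" --pt "52 0 0 -0.17 0"

```text
clock: 41.6
eef_pos: [640.4, 8.5, 111.2]
tool_rot: [-2.237, -2.204, 0.002]
force: [0.3, -0.8, 0.1]
grip_width: 51.9
grasp_force: 0.0
```

>>> send_rows --pt "72 0.036 -0.053 0 -0.132" --pt "72 0.043 -0.048 0 -0.132" --pt "72 0.049 -0.041 0 -0.132" --pt "72 0.054 -0.034 0 -0.132" --pt "72 0.059 -0.027 0 -0.132" --pt "72 0.061 -0.018 0 -0.132" --pt "72 0.064 -0.01 0 -0.133" --pt "72 0.064 0 0 -0.132" --pt "72 0.064 0.008 0 -0.133" --pt "72 0.061 0.017 0 -0.132" --pt "72 0 0 0 0" --pt "72 0 0 0 0" --pt "72 0 0 0 0"

```text
clock: 42.9
eef_pos: [537.0, 81.1, 111.0]
tool_rot: [0.32, 3.124, -0.001]
force: [0.8, -0.3, 0.3]
grip_width: 72.1
grasp_force: 0.0
```

Run:
```python
from h import *
p=P();p.go([535,83.2,22],168.5,w=72,step=40)
```

```text
at [537.   81.1 111. ] 168.3
3 rows: [[72,0.004,0.003,0.148,-0.001],[72,0.004,0.003,0.148,-0.001],[72,0.004,0.002,0.149,-0.001]]
```

>>> send_rows --pt "72 0.012 0.008 0 0" --pt "72 0 0 0.148 0" --pt "72 0 0 0.148 0" --pt "72 0 0 0.148 0" --pt "72 0 0 0 0" --pt "72 0 0 0 0" --pt "15 0 0 0 0" --pt "15 0 0 0 0" --pt "15 0 0 0 0" --pt "15 0 0 0 0" --pt "15 0 0 0 0" --pt "15 0 0 0 0" --squeeze 30

```text
clock: 44.1
eef_pos: [535.0, 84.0, 23.4]
tool_rot: [0.316, 3.123, 0.002]
force: [0.7, -0.0, 7.3]
grip_width: 37.0
grasp_force: 30.6
```

Run:
```python
from h import *
p=P();s=state();print(s["grip_width"],s["grasp_force"],s["force"]);z0=p.p[2]; p.go(p.p+[0,0,60],w=15,step=44); place(p,-65,32.5,z0+1.5,h=z0+60)
```

```text
at [535.   84.   23.4] 168.5
37.01767210780539 30.61950262694154 [ 0.67791614 -0.02678296  7.33056494]
2 rows: [[15,0.0,0.0,-0.15,-0.0],[15,0.0,0.0,-0.15,-0.0]]
PLACE above, down, up
2 rows: [[15,0.024,-0.189,0.0,-0.089],[15,0.042,-0.187,0.0,-0.089]]
2 rows: [[15,0.0,0.0,0.146,-0.0],[15,0.0,0.0,0.146,-0.0]]
2 rows: [[52,0.0,0.0,-0.146,-0.0],[52,0.0,0.0,-0.146,-0.0]]
```

>>> send_rows --pt "15 0 0 -0.15 0" --pt "15 0 0 -0.15 0" --pt "15 0.024 -0.189 0 -0.089" --pt "15 0.042 -0.187 0 -0.089" --pt "15 0 0 0 0" --pt "15 0 0 0 0" --pt "15 0 0 0.14 0" --pt "15 0 0 0.14 0" --pt "15 0 0 0 0" --pt "15 0 0 0 0"

```text
clock: 45.1
eef_pos: [509.3, 12.6, 25.9]
tool_rot: [-0.021, -3.14, -0.001]
force: [-0.2, 0.3, 0.7]
grip_width: 37.3
grasp_force: 31.4
```

Run:
```python
from h import *
s=state();print(s["grip_width"],s["grasp_force"],s["force"])
p=P(); print(w2b(p.p)); p.go([*b2w(-65,32.5),24.4],179.15,w=15); p.go(p.p+[0,0,85],w=52); p.go([567.2,35.4,110],78.5,step=44)
```

```text
37.34044803815359 31.37167628039606 [-0.20076505  0.28686501  0.68774856]
at [509.3  12.6  25.9] 179.2
[-65.99728621  33.31309783]
1 rows: [[15,-0.005,-0.004,0.007,0.001]]
3 rows: [[52,0.0,0.0,-0.142,-0.0],[52,0.0,0.0,-0.142,-0.0],[52,0.0,0.0,-0.141,-0.0]]
12 rows: [[85,-0.024,0.01,-0.0,0.14],[85,-0.022,0.014,-0.0,0.14],[85,-0.02,0.017,-0.0,0.14],[85,-0.017,0.019,-0.0,0.14],[85,-0.014,0.021,-0.0,0.14],[85,-0.011,0.023,-0.0,0.14],[85,-0.007,0.025,-0.0,0.14],[85,-0.003,0.025,-0.001,0.14],[85,0.0,0.026,-0.0,0.139],[85,0.004,0.025,-0.001,0.14],[85,0.008,0.024,-0.0,0.139],[85,0.011,0.023,-0.001,0.14]]
```

>>> send_rows --pt "15 -0.005 -0.004 0.008 0" --pt "15 0 0 0 0" --pt "52 0 0 0 0" --pt "52 0 0 0 0" --pt "52 0 0 -0.1 0" --pt "52 0 0 -0.16 0" --pt "52 0 0 -0.17 0"

```text
clock: 45.8
eef_pos: [509.5, 10.5, 111.0]
tool_rot: [-0.024, -3.14, 0.0]
force: [1.0, 0.3, -0.2]
grip_width: 52.3
grasp_force: 0.0
```

>>> send_rows --pt "54 -0.024 0.01 0 0.14" --pt "54 -0.022 0.014 0 0.14" --pt "54 -0.02 0.017 0 0.14" --pt "54 -0.017 0.019 0 0.14" --pt "54 -0.014 0.021 0 0.14" --pt "54 -0.011 0.023 0 0.14" --pt "54 -0.007 0.025 0 0.14" --pt "54 -0.003 0.025 0 0.14" --pt "54 0 0.026 0 0.139" --pt "54 0.004 0.025 0 0.14" --pt "54 0.008 0.024 0 0.139" --pt "54 0.011 0.023 0 0.14" --pt "54 0 0 0 0" --pt "54 0 0 0 0" --pt "54 0 0 0 0"

```text
clock: 47.3
eef_pos: [566.7, 34.1, 110.4]
tool_rot: [-2.431, -1.989, -0.0]
force: [0.5, 0.2, 0.3]
grip_width: 54.5
grasp_force: 0.0
```

Run:
```python
from h import *
p=P();im,i=look("v4");cv2.imwrite("pics/v4.png",im);p.go([567.2,35.4,22],78.5,w=54,step=40)
```

```text
at [566.7  34.1 110.4] 78.6
3 rows: [[54,0.002,0.0,0.147,0.0],[54,0.002,0.001,0.148,0.001],[54,0.003,0.0,0.147,0.0]]
```

View pics/v4.png

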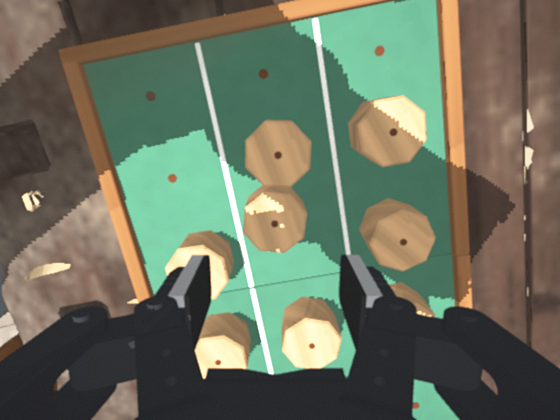

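The last blank's mark at (275,223) is centred between the fingers, and the neighbours are clear.

>>> send_rows --pt "54 0.005 0 0.147 0" --pt "54 0 0 0.147 0" --pt "54 0 0 0.147 0" --pt "54 0 0 0 0" --pt "54 0 0 0 0" --pt "15 0 0 0 0" --pt "15 0 0 0 0" --pt "15 0 0 0 0" --pt "15 0 0 0 0" --pt "15 0 0 0 0" --pt "15 0 0 0 0" --squeeze 30

```text
clock: 48.45
eef_pos: [568.4, 34.8, 23.8]
tool_rot: [2.432, 1.986, 0.003]
force: [-0.2, 0.2, 7.4]
grip_width: 37.8
grasp_force: 30.7
```

Run:
```python
from h import *
p=P();s=state();print(s["grip_width"],s["grasp_force"],s["force"]);z0=p.p[2]; p.go(p.p+[0,0,20],w=15,step=44); place(p,0,32.5,z0+1.5,a=89.15,h=z0+20)
```

```text
at [568.4  34.8  23.8] 78.5
37.82206096576281 30.68756689026486 [-0.21734726  0.18099147  7.4320911 ]
1 rows: [[15,0.0,0.0,-0.1,-0.0]]
PLACE above, down, up
2 rows: [[15,-0.055,0.029,0.0,-0.089],[15,-0.058,0.023,0.0,-0.089]]
1 rows: [[15,0.0,0.0,0.092,-0.0]]
1 rows: [[52,0.0,0.0,-0.092,-0.0]]
```

>>> send_rows --pt "15 0 0 -0.1 0" --pt "15 -0.055 0.029 0 -0.089" --pt "15 -0.058 0.023 0 -0.089" --pt "15 0 0 0 0" --pt "15 0 0 0 0" --pt "15 0 0 0.085 0" --pt "15 0 0 0 0" --pt "15 0 0 0 0"

```text
clock: 49.25
eef_pos: [573.5, 12.1, 24.9]
tool_rot: [-2.237, -2.204, 0.001]
force: [0.7, -1.4, -0.4]
grip_width: 37.7
grasp_force: 30.1
```

Run:
```python
from h import *
s=state();print(s["grip_width"],s["grasp_force"],s["force"])
p=P(); print(w2b(p.p)); p.go([*b2w(0,32.5),24.7],89.15,w=15); p.go(p.p+[0,0,105],w=52); p.go([510,0,290],180,step=44)
```

```text
37.67173134483522 30.088640599278733 [ 0.72117056 -1.42852685 -0.39236087]
at [573.5  12.1  24.9] 89.2
[-1.75846607 33.80639303]
1 rows: [[15,-0.007,0.009,0.001,0.0]]
3 rows: [[52,0.0,0.0,-0.175,-0.0],[52,0.0,0.0,-0.175,-0.0],[52,0.0,0.0,-0.175,-0.0]]
11 rows: [[85,-0.005,-0.03,-0.073,-0.138],[85,-0.001,-0.03,-0.073,-0.138],[85,0.003,-0.03,-0.073,-0.138],[85,0.008,-0.029,-0.073,-0.138],[85,0.012,-0.028,-0.073,-0.137],[85,0.015,-0.026,-0.073,-0.138],[85,0.019,-0.023,-0.073,-0.137],[85,0.022,-0.02,-0.073,-0.138],[85,0.025,-0.017,-0.073,-0.137],[85,0.027,-0.013,-0.072,-0.138],[85,0.029,-0.009,-0.073,-0.137]]
```

>>> send_rows --pt "15 -0.007 0.009 0.002 0" --pt "15 0 0 0 0" --pt "52 0 0 0 0" --pt "52 0 0 0 0" --pt "52 0 0 -0.1 0" --pt "52 0 0 -0.2 0" --pt "52 0 0 -0.2 0"

```text
clock: 49.95
eef_pos: [575.1, 9.7, 125.3]
tool_rot: [-2.237, -2.203, 0.003]
force: [0.6, -0.0, -0.9]
grip_width: 52.0
grasp_force: 0.0
```

>>> send_rows --pt "85 -0.005 -0.03 -0.073 -0.138" --pt "85 -0.001 -0.03 -0.073 -0.138" --pt "85 0.003 -0.03 -0.073 -0.138" --pt "85 0.008 -0.029 -0.073 -0.138" --pt "85 0.012 -0.028 -0.073 -0.137" --pt "85 0.015 -0.026 -0.073 -0.138" --pt "85 0.019 -0.023 -0.073 -0.137" --pt "85 0.022 -0.02 -0.073 -0.138" --pt "85 0.025 -0.017 -0.073 -0.137" --pt "85 0.027 -0.013 -0.072 -0.138" --pt "85 0.029 -0.009 -0.073 -0.137" --pt "85 0 0 0 0" --pt "85 0 0 0 0" --pt "85 0 0 0 0"

```text
clock: 51.35
eef_pos: [510.2, -0.8, 284.4]
tool_rot: [-0.004, -3.14, 0.0]
force: [-0.6, 0.3, 0.6]
grip_width: 85.3
grasp_force: 0.0
```

Run:
```python
from h import *
p=P();im,i=look("v5"); print(boards(im,i))
for c,P0,n in marks(im,i,zs=(44,)): print(c.round(1),n,P0[0].round(1),w2b(P0[0]).round(1))
cv2.imwrite("pics/v5z.png",cv2.resize(im[50:320,20:540],(800,415),interpolation=cv2.INTER_CUBIC))
```

```text
at [510.2  -0.8 284.4] 179.9
[(649.3, -12.8, 69.6, 320.4, -0.86), (575.1, -11.3, 68.1, 320.1, -0.96), (500.6, -10.5, 70.1, 320.6, -0.87)]
[331.5 121. ] 2 [454.2  57.2  44. ] [-121.7   77.1]
[355.5 121. ] 2 [454.3  82.   44. ] [-122.1  101.9]
[359.5 121. ] 2 [454.3  86.2  44. ] [-122.1  106.1]
[127.1 159.6] 31 [ 493.7 -158.5   44. ] [ -79.1 -138. ]
[134.6 159.5] 16 [ 493.5 -150.5   44. ] [ -79.4 -130. ]
[224.5 173.6] 12 [508.9 -55.5  44. ] [-65.4 -34.8]
[285.6 175.5] 4 [511.1  10.   44. ] [-64.2  30.8]
[292.8 229.3] 15 [572.1  18.5  44. ] [-3.3 40.2]
[167.5 230. ] 2 [ 572.6 -121.9   44. ] [  -0.7 -100.2]
[227. 231.] 9 [573.9 -55.3  44. ] [ -0.4 -33.6]
[284.3 233. ] 4 [576.4   8.9  44. ] [ 1.2 30.7]
[342.5 233. ] 2 [576.6  74.4  44. ] [ 0.3 96.1]
[287.3 237.9] 5 [582.2  12.4  44. ] [ 6.9 34.2]
[228.  283.1] 9 [638.1 -56.5  44. ] [ 63.8 -33.9]
[339.5 287. ] 2 [643.4  74.1  44. ] [67.2 96.8]
[282.4 305.1] 30 [667.    7.1  44. ] [91.8 30.2]
[339.1 305.8] 33 [668.   74.7  44. ] [91.8 97.7]
```

View pics/v5z.png

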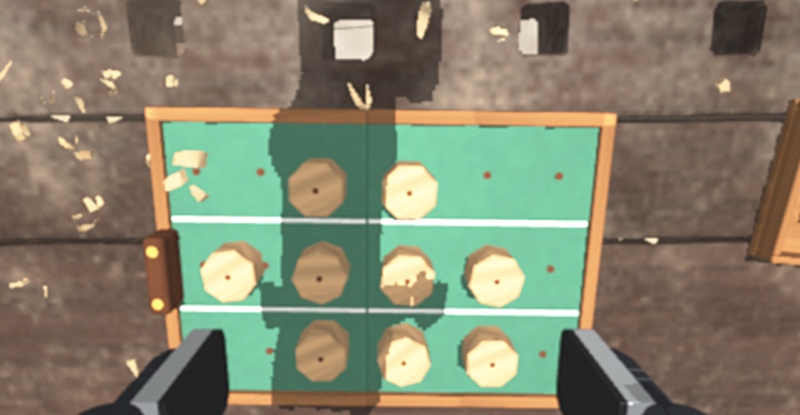

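All nine blanks stand singly on the floors at a pitch of about 65 mm (gaps 23–28 mm), and every field is occupied. The seam at col 368 is still butted (320.5 mm of floor in total). A last check on the block and the bystanders, then I'll hand in.

Run:
```python
from h import *
from rig import ctrl
for n in ("top","scene"):
    cams.camera(n)
    for t in ["sanding_block_c","jar","bridge","plane"]: print(n,t,[([round(float(v)) for v in d["point"]],round(d["confidence"],2)) for d in cams.search_frame(n,t)][:2])
print(state()["force"],state()["clock"]); print(ctrl.hand_in())
```

```text
top sanding_block_c [([517, 358, 36], 0.72)]
top jar [([621, -415, 76], 0.87)]
top bridge [([730, 340, 4], 0.44)]
top plane [([489, -387, 13], 0.61)]
scene sanding_block_c [([506, 341, 34], 0.75)]
scene jar [([614, -448, 48], 0.89)]
scene bridge [([726, 333, 6], 0.53), ([546, -138, 10], 0.35)]
scene plane [([489, -393, 12], 0.94)]
[ 1.49076443 -0.52995527  0.18600129] 51.9
the job is handed in; nothing more can be done
None
```

I handed the job in at 51.9 s: the sanding block is in the tray, the boards are butted, all nine blanks are spread in one layer about 25 mm apart with every field filled, and the jar, bridge blank and plane did not move.

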